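Load the dry-block heater and poise the timed vial over the last well

TASK

Finish loading the dry-block heater from the white tray: of the two loose amber vials, seat the taller one in the free deep well (plain aluminium block) and the shorter one in either free shallow well (blue block), each upright, fully down on the well's floor and let go. Then lift the white red-capped vial higher than the sample tubes, carry it over their rack and finish while still holding it, upright and still, centred about a centimetre above the one shallow well left empty; it goes in only when the timer rings, so it must not touch the heater, and the program ends with it in the gripper. Do not drop or tip over any vial, and leave the tube rack, the timer and the three vials already in the heater as they are.

Things in the scene. Friction and masses are not known exactly. Their poses are not given: they have to be found in the camera images.
- heater: fixed dry-block heater, light grey, 203 x 152 mm, sloping panel towards the robot; origin on the worktop, x to its back, y to its left. Two blocks 58 x 128 mm, tops 90 mm up: blue in front with three shallow wells (x = -14.5 mm), plain aluminium behind with three deep wells (x = 45.5 mm), wells at y = 40, 0, -40 mm. Caps of seated vials stand 23 mm above the blocks
- deep_middle (a point): centre of the mouth of the middle well of the rear (plain aluminium, deep) block, at block-top level, 90 mm above the worktop; well 26 mm wide with a countersunk mouth (32 mm wide, narrowing to 26 mm over the first 6 mm), 30 mm deep (floor 60 mm above the worktop); the only free deep well
- shallow_left (a point): centre of the mouth of the left (+y) well of the front (blue, shallow) block, at block-top level, 90 mm above the worktop; well 26 mm wide with a countersunk mouth (32 mm wide, narrowing to 26 mm over the first 6 mm), 24 mm deep (floor 66 mm above the worktop); free at the start
- shallow_right (a point): centre of the mouth of the right (-y) well of the front (blue, shallow) block, at block-top level, 90 mm above the worktop; well 26 mm wide with a countersunk mouth (32 mm wide, narrowing to 26 mm over the first 6 mm), 24 mm deep (floor 66 mm above the worktop); free at the start
- tall_amber: the taller loose amber glass vial with a black ribbed cap, 53 mm tall: body 22 mm in diameter up to 40 mm, cap 17 mm in diameter from there to the top; origin at the centre of its underside, z along its axis towards the cap. Stands on the tray at the start, about 20 g
- short_amber: the shorter loose amber glass vial with a black ribbed cap, 47 mm tall: body 22 mm in diameter up to 35 mm, cap 17 mm in diameter from there to the top; origin at the centre of its underside, z along its axis towards the cap. Stands on the tray at the start, about 20 g
- white_vial: white plastic vial with a red ribbed cap, 41 mm tall: body 22 mm in diameter up to 30 mm, cap 17 mm in diameter from there to the top; origin at the centre of its underside, z along its axis towards the cap. Stands on the tray at the start, about 20 g
- tray: shallow white plastic tray 234 x 154 mm, rim 19 mm high, floor 4 mm thick, fixed; origin at the centre of its underside, x along its long side. The three loose vials stand on it in any order, in a row along x, about 65 mm apart
- tube_rack: white wire rack with ten sample tubes in it (one loose body of 0.6 kg), 75 x 230 mm, tubes up to 131 mm above the worktop; origin at the centre of its underside, its long side is y. It stands between tray and heater, its long side running away from the robot
- timer: white kitchen timer with three green buttons, 46 x 56 x 63 mm, standing behind the tube rack; origin at the centre of its underside
- seated_tall_a: tall amber vial (53 mm) already in the left deep well; origin at the centre of its underside
- seated_tall_b: tall amber vial (53 mm) already in the right deep well; origin at the centre of its underside
- seated_short: short amber vial (47 mm) already in the middle shallow well; origin at the centre of its underside

How it is judged:
On the way, in this order (a step that is already met when the one before it is completed fails the run):
1. the taller loose amber vial stands in the free deep well and the shorter one in a free shallow well, both fully down, upright and let go (horizontal distance between tall_amber and deep_middle below 0.005 m and z of tall_amber in the frame of heater below 0.063 m and angle between tall_amber's own z axis and vertical below 0.1 rad and ((horizontal distance between short_amber and shallow_left below 0.005 m and z of short_amber in the frame of heater below 0.069 m and angle between short_amber's own z axis and vertical below 0.1 rad) or (horizontal distance between short_amber and shallow_right below 0.005 m and z of short_amber in the frame of heater below 0.069 m and angle between short_amber's own z axis and vertical below 0.1 rad)) and contact force between each of tall_amber, short_amber and the fingers below 0.05 N), for 0.2 s.
2. the white vial is lifted higher than the sample tubes (its underside over 135 mm above the worktop) (height (world z) of white_vial above 0.135 m and contact force between white_vial and the fingers above 0.3 N), for 0.1 s.
At the end, for the whole second after the job is handed in: amber vials in their wells (5 mm of centre, 3 mm of floor, tilt under 0.1 rad, let go); white vial in the fingers, underside 3 to 20 mm above the empty shallow well's mouth and within 5 mm of its centre, tilt under 0.12 rad, under 20 mm/s, not touching the heater (horizontal distance between tall_amber and deep_middle below 0.005 m and z of tall_amber in the frame of heater below 0.063 m and angle between tall_amber's own z axis and vertical below 0.1 rad and contact force between each of tall_amber, short_amber and the fingers below 0.05 N and ((horizontal distance between short_amber and shallow_left below 0.005 m and z of short_amber in the frame of heater below 0.069 m and angle between short_amber's own z axis and vertical below 0.1 rad and horizontal distance between white_vial and shallow_right below 0.005 m and z of white_vial in the frame of shallow_right between 0.003 and 0.02 m) or (horizontal distance between short_amber and shallow_right below 0.005 m and z of short_amber in the frame of heater below 0.069 m and angle between short_amber's own z axis and vertical below 0.1 rad and horizontal distance between white_vial and shallow_left below 0.005 m and z of white_vial in the frame of shallow_left between 0.003 and 0.02 m)) and angle between white_vial's own z axis and vertical below 0.12 rad and linear speed of white_vial below 0.02 m/s and contact force between white_vial and the fingers above 0.5 N and contact force between white_vial and heater below 0.05 N); the arm keeps its last pose, push and grip.
It fails at once if the tube rack is pushed more than 15 mm or tipped, or the timer pushed more than 20 mm (distance of tube_rack from where it was at the start of the episode above 0.015 m or angle between tube_rack's own z axis and vertical above 0.15 rad or distance of timer from where it was at the start of the episode above 0.02 m).
It fails at once if a vial already in the heater is moved more than 8 mm (distance of any of seated_tall_a, seated_tall_b, seated_short from where it was at the start of the episode above 0.008 m).
It fails at once if a loose vial is tipped over (more than 0.7 rad) (angle between any of tall_amber, short_amber, white_vial's own z axis and vertical above 0.7 rad).
It fails at once if a loose vial is dropped (falls free of the fingers faster than 0.45 m/s) ((contact force between tall_amber and the fingers below 0.01 N and linear speed of tall_amber above 0.45 m/s) or (contact force between short_amber and the fingers below 0.01 N and linear speed of short_amber above 0.45 m/s) or (contact force between white_vial and the fingers below 0.01 N and linear speed of white_vial above 0.45 m/s)).
It fails at once if the white vial touches the heater (contact force between white_vial and heater above 0.3 N).
It also fails if it takes over 72 s, if anything falls off the work surface, if the arm or the gripper's body presses on something with over 40 N, if the wrist force passes 120 N, or if a joint passes its speed limit or range.

ROBOT

A 7-joint arm with a two-finger parallel gripper is mounted at the origin on a cart in front of the work surface, level with it; the furniture and walls round the work are solid. World frame = base frame: x ahead of the robot, y to its left, z up, the work surface at z = 0. Lengths are in m, angles in rad, forces in N, time in s.
With the tool pointing down it reaches from about 0.425 to 0.925 m from the base axis. Payload 6.8 kg.
Tool frame: the origin (TCP) lies at the very end of the fingers, on their centre line; the grasp point (between the pads) lies 19 mm behind it; z points along the fingers, y is the line along which they close (so a half turn about z gives the same grasp; the last joint's range is limited). The gripper opens to 85 mm and grips with 20 to 120 N. Pads are 22 mm wide; open, the fingers measure 114 mm over their backs; the gripper's body (76 mm by 85 mm) begins 54 mm behind the grasp point. The pads swing forward as they close: fully open they stand 13 mm farther back than shut.
Start: joints at [-1.458, 0.477, 0.022, 1.555, -0.011, 1.109, -0.083], TCP at [0.148, 0.659, 0.231] pointing down, gripper open.
Joint ranges: [-2.96, 2.96], [-0.34, 2.1], [-1.41, 1.46], [0.24, 2.44], [-1.37, 4.51], [0.17, 1.92], [-2.96, 2.96]. Speed limits (rad/s): [2.39, 2.39, 3.14, 3.14, 3.14, 3.14, 3.14].

INTERFACE

Orientations are given as a unit quaternion [w, x, y, z].
In Python, from station import * gives the robot as it stands.
- The arm moves only by the tool jog_arm, never from a script. Its argument "moves" is one flat list of numbers, 7 for each row, row after row: the shift along the tool's x, y, z normalised to -1 to 1, where 1 is 20 mm, then the turn, a rotation vector about the tool's x, y, z normalised to -1 to 1, where 1 is 4 degrees, then the opening, from 0 (shut) to 1 (fully open). In form: [x, y, z, rx, ry, rz, claw, x, y, z, rx, ry, rz, claw, ...]. A call has exactly 8 rows; each row shifts and turns the commanded pose from where the row before left it, along the tool's axes as they then stand; what a row does not reach is not made up. A row lasts 1/12 s, in which the tool goes at most 41.7 mm and 7.16 degrees, less where a joint would pass 70% of its speed; a pose out of reach is approached as far as the arm can. A call with a number of a shift or a turn outside -1 to 1 is refused whole. A call with a gripper value outside its range is refused whole. The fingers move at their own pace and stop on an object; "grip_force" is the grip in N (left out, the last holds). Time passes only in rows, so rows that do not move let the fingers close, or fill a call up. It gives the time, the measured TCP pose, the force, the opening and the grip force at its end, in the units of the state.
- get_obs(): the state, without advancing time (a new reading comes with each control period).
- read_camera(name): name is "scene" or "top" or "wrist"; returns a dict with "color" (420x560x3 uint8, blue, green, red), "fx", "fy", "cx", "cy" (pixels), "k1" (the pictures are not rectified: a ray, as slopes to the right and down, at radius r is drawn at 1 + k1 r^2 times it, then the intrinsics apply), "rvec" (rotation vector, rad) and "tvec" (3), from world to camera coordinates, as OpenCV has them. Camera axes: x right, y down, z forward; pixel columns grow to the right and rows downward; lengths in m; the calibration is good to about 2 mm. A picture is of the moment at which its call begins. There is no depth.
- hand_in(): hands the job in; it is judged then, once.
The state is a dict: "t": time; "q": joint angles; "joint_vel": joint speeds; "joint_torque": joint torques, N m; "eef_pos": TCP position; "tool_rot": TCP orientation; "contact_force": force on the tool from outside, world axes, zero at the start; "torque": the same for the moment, N m; "gripper_width": opening from 0.0 (shut) to 1.0 (fully open); "grasp_force": force on a finger pad.
Only numpy, scipy, OpenCV 4.12 (cv2) and the standard library are available. Lean on these libraries where they do the work, as an engineer would, in place of code of your own. Each camera call takes 0.05 s, during which the arm holds its last target. There are 200 camera calls.

## Working session

There is one attempt and no reset: what is moved stays moved. The work goes in short steps, Python scripts to look and compute and a tool call to move; the robot and the scene stay as the last step left them, time stands still between calls to the robot, and variables do not carry over. Pictures are saved under pics/ and viewed, at most 10 in all, crops included, and the job is handed in when it is done.

Besides the shell and the picture viewer there is one more tool, called as name(argument=value, ...) on one line, values as JSON. jog_arm: Moves the arm, as the interface text tells. Scaled input: -1 to 1 covers 20 mm each way for a shift and 4 degrees each way for a turn. Its arguments: {"type":"object","properties":{"moves":{"type":"array"},"grip_force":{"type":"number"}},"required":["moves"]}

```bash
mkdir -p pics
python3 - <<'E'
from station import *
import cv2
o=get_obs(); print({k:o[k] for k in ('t','eef_pos','tool_rot','gripper_width')})
for n in ('scene','top'):
    c=read_camera(n); cv2.imwrite(f'pics/{n}0.png',c['color']); print(n,{k:c[k] for k in c if k!='color'})
E
```

```text
{'t': 0.0, 'eef_pos': array([0.14771157, 0.65803665, 0.23034338]), 'tool_rot': array([-2.52888937e-05,  1.10168331e-01,  9.93912548e-01, -8.86636265e-04]), 'gripper_width': 0.9960853443676907}
scene {'fx': 484.18527087400406, 'fy': 484.18527087400406, 'cx': 279.4828153616225, 'cy': 210.84556024002524, 'k1': -0.10381638137275216, 'rvec': array([ 0.52041908, -2.41770456,  1.51081585]), 'tvec': array([0.51528007, 0.14944877, 0.95298922])}
top {'fx': 412.4193951691165, 'fy': 412.4193951691165, 'cx': 272.200818435392, 'cy': 213.98716314159276, 'k1': -0.03185907661307469, 'rvec': array([ 2.18097568, -2.14837162,  0.1267707 ]), 'tvec': array([0.02545694, 0.55874551, 0.97771811])}
```

View pics/scene0.png

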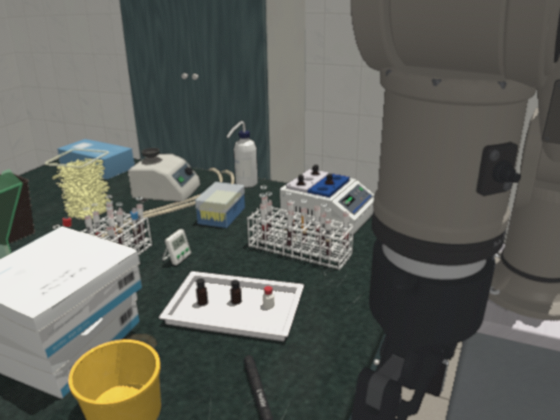

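View pics/top0.png

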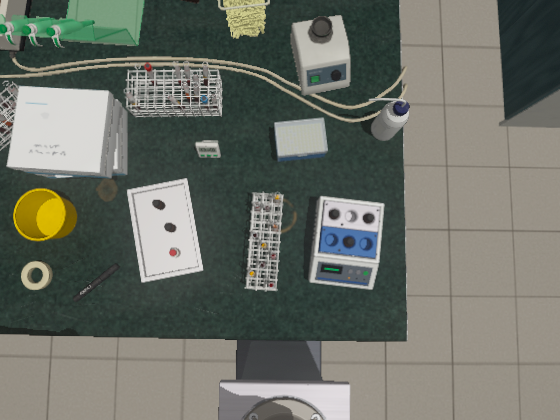

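Scene view: three vials on the tray at about (202,292), (236,292), with the red cap at (268,297). In the top view they are at (158,204), (170,227) and (173,252), and the heater is at (347,242). I'll zoom in to measure.

```bash
cat > h.py <<'E'
import numpy as np, cv2
from station import *
def RT(c): return cv2.Rodrigues(np.array(c['rvec']))[0], np.array(c['tvec'])
def KD(c): return np.array([[c['fx'],0,c['cx']],[0,c['fy'],c['cy']],[0,0,1.]]), np.array([c['k1'],0,0,0.])
def proj(c,P):
    K,D=KD(c); return cv2.projectPoints(np.atleast_2d(np.array(P,float)),np.array(c['rvec']),np.array(c['tvec']),K,D)[0].reshape(-1,2)
def unproj(c,uv,z):
    K,D=KD(c);R,t=RT(c)
    n=cv2.undistortPoints(np.array(uv,float).reshape(-1,1,2),K,D).reshape(-1,2)
    d=np.c_[n,np.ones(len(n))]@R; o=-R.T@t
    return o+d*((np.broadcast_to(z,len(n))-o[2])/d[:,2])[:,None]
E
python3 - <<'E'
from h import *
t=read_camera('top'); s=read_camera('scene')
def crop(c,x,y,w,h,f): return cv2.resize(c['color'][y:y+h,x:x+w],None,fx=f,fy=f,interpolation=cv2.INTER_CUBIC)
a=crop(t,300,190,100,100,4);b=crop(t,120,175,100,110,4)[:400];d=crop(s,180,270,133,50,6)[:200+100,:800]
im=np.vstack([np.hstack([a,b]),np.pad(d[:200],((0,0),(0,800-d[:200].shape[1]),(0,0)))])
cv2.imwrite('pics/crop.png',im)
print(proj(t,[[0.148,.658,.231],[0,0,0]]),-RT(t)[0].T@RT(t)[1],-RT(s)[0].T@RT(s)[1])
print(unproj(t,[[158,204],[170,227],[173,252]],[.05,.05,.045]))
print(unproj(t,[[335,214],[351,216],[369,218],[333,240],[349,242],[366,243]],[.113,.09,.113,.09,.113,.09]))
E
```

```text
[[-57.87208612 410.99800144]
 [282.82706067 447.21885727]] [0.44409289 0.03666755 1.03451162] [0.12514723 0.93240823 0.55766478]
[[0.57623248 0.30972601 0.05      ]
 [0.52107908 0.27831323 0.05      ]
 [0.4616314  0.2698333  0.045     ]]
[[ 0.55117061 -0.10731629  0.113     ]
 [ 0.54976292 -0.14791611  0.09      ]
 [ 0.54327633 -0.18407607  0.113     ]
 [ 0.49378903 -0.10618897  0.09      ]
 [ 0.4886228  -0.1385608   0.113     ]
 [ 0.48799487 -0.18202971  0.09      ]]
```

View pics/crop.png

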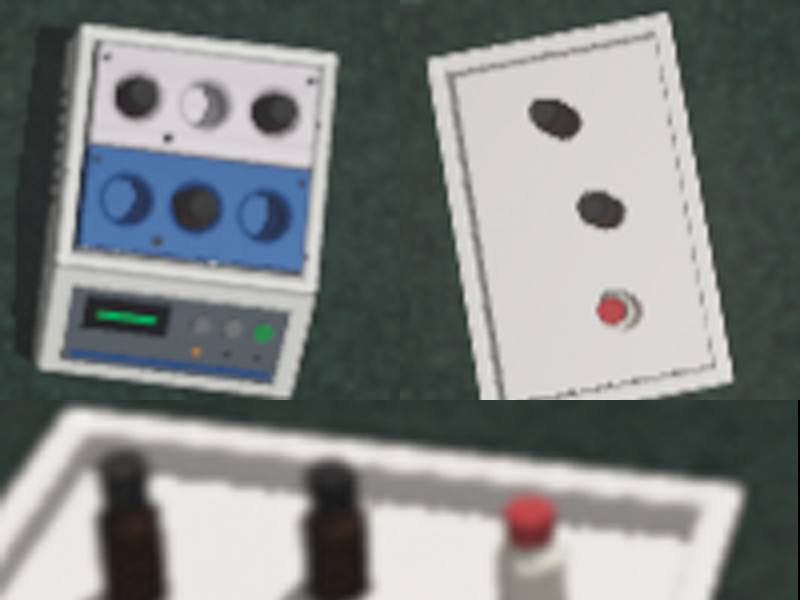

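Crop: the blue block corners are at about (91,144), (313,168), (302,273) and (78,246) in the crop. The free wells are at (205,105), (126,199) and (264,214). The far amber vial looks taller, so I'll fit the heater and vial poses.

```bash
cat > fit.py <<'E'
from h import *
from scipy.optimize import least_squares, minimize
def vial(x,y,z,hb,ht):
    a=np.linspace(0,2*np.pi,24); P=[]
    for r,zz in ((.011,0),(.011,hb),(.0085,hb),(.0085,ht)): P.append(np.c_[x+r*np.cos(a),y+r*np.sin(a),np.full(24,z+zz)])
    return P
def sil(c,P,box,S=4):
    x0,y0,w,h=box; m=np.zeros((h*S,w*S),np.uint8)
    for A in (np.vstack(P[:2]),np.vstack(P[2:])):
        q=((proj(c,A)-[x0,y0]+.5)*S-.5)
        cv2.fillConvexPoly(m,np.round(cv2.convexHull(q.astype(np.float32))*16).astype(np.int32),1,shift=4)
    return m.astype(bool)
def fitv(cams,x,y,hb,ht,rad=15,maskf=None):
    Ms=[]
    for c in cams:
        u=proj(c,[[x,y,.03]])[0]; b=[int(u[0])-rad,int(u[1])-rad,2*rad,2*rad]
        im=cv2.resize(c['color'][b[1]:b[1]+b[3],b[0]:b[0]+b[2]],None,fx=4,fy=4,interpolation=cv2.INTER_CUBIC).astype(float)
        Ms.append((c,b,maskf(im)))
    def cost(p): return sum((sil(c,vial(p[0],p[1],.004,hb,ht),b)^m).sum()/max(m.sum(),1) for c,b,m in Ms)
    r=minimize(cost,[x,y],method='Nelder-Mead',options=dict(initial_simplex=[[x,y],[x+.006,y],[x,y+.006]],xatol=1e-4))
    return r.x,r.fun
def heater(uv,loc):
    pass
E
python3 - <<'E'
from fit import *
t=read_camera('top'); s=read_camera('scene')
L=[(-.0145+.029,.064),(-.0145+.029,-.064),(-.0145-.029,-.064),(-.0145-.029,.064),(.0455+.029,.064),(.0455+.029,-.064),(.0455,0),(-.0145,.04),(-.0145,-.04)]
uv=np.array([(91,144),(313,168),(302,273),(78,246),(101,38),(322,66),(205,105),(126,199),(264,214)])/4-.4+[300,190]
W=unproj(t,uv,.09)[:,:2];L=np.array(L)
f=lambda p:(L@np.array([[np.cos(p[2]),np.sin(p[2])],[-np.sin(p[2]),np.cos(p[2])]])+p[:2]-W)
r=least_squares(lambda p:f(p).ravel(),[.5,-.14,0],loss='soft_l1',f_scale=.002);print('heater',r.x,(f(r.x)*1e3).round(1).tolist())
dark=lambda im: im.max(2)<110
for p in ((.576,.31),(.521,.278)):
    for cams,n in (([t],'top'),([s],'scene'),([t,s],'both')):
        for hb,ht in ((.04,.053),(.035,.047)): print(n,ht,fitv(cams,*p,hb,ht,maskf=dark))
nw=lambda im:(im[...,1]<150)
E
```

```text
heater [ 0.50573732 -0.14341386 -0.1042884 ] [[0.3, 0.4], [-1.1, 1.1], [1.4, 0.1], [1.2, -0.9], [-1.7, -0.1], [-0.7, 0.9], [0.9, -0.6], [0.3, -0.3], [-0.6, -0.6]]
top 0.053 (array([0.57823052, 0.31494271]), np.float64(0.27123483226266953))
top 0.047 (array([0.57948122, 0.31659321]), np.float64(0.19700214132762311))
scene 0.053 (array([0.58039091, 0.32133435]), np.float64(0.23415023974427276))
scene 0.047 (array([0.58589597, 0.31404966]), np.float64(0.2221630261054875))
both 0.053 (array([0.58069642, 0.31752727]), np.float64(0.6220201188206764))
both 0.047 (array([0.58117874, 0.3168972 ]), np.float64(0.5270333580892255))
top 0.053 (array([0.52332507, 0.28301361]), np.float64(0.35795454545454547))
top 0.047 (array([0.52203125, 0.28489063]), np.float64(0.2857142857142857))
scene 0.053 (array([0.5300827 , 0.27901553]), np.float64(0.6211075890359873))
scene 0.047 (array([0.52218529, 0.29400252]), np.float64(0.5004661570016782))
both 0.053 (array([0.52442325, 0.28641734]), np.float64(1.0451252085598535))
both 0.047 (array([0.52436188, 0.28706483]), np.float64(0.8998467735881497))
```

```bash
cat > plan.py <<'E'
import sys
from h import *
from scipy.spatial.transform import Rotation as Ro
def plan(x,y,z,yaw,n,claw,start=None):
    """rows to bring TCP to x,y,z with tool y at world yaw, pointing down; also levels the tool"""
    o=get_obs(); p=np.array(o['eef_pos'] if start is None else start[0]); w=o['tool_rot']
    R=Ro.from_quat([w[1],w[2],w[3],w[0]]) if start is None else start[1]
    G=Ro.from_matrix(np.c_[[-np.sin(yaw+np.pi)*-1*-1,np.cos(yaw+np.pi)*-1,0],[np.cos(yaw),np.sin(yaw),0],[0,0,-1]])
    rv=(R.inv()*G).as_rotvec()/n; T=np.array([x,y,z]); out=[]
    print('at',np.round(p,4),'yaw',round(float(np.arctan2(*R.as_matrix()[1::-1,1])),4),'tilt',round(float(np.arccos(-R.as_matrix()[2,2])),4),'grip',round(o['gripper_width'],3),'t',o['t'])
    for i in range(n):
        d=np.round(R.inv().apply((T-p)/(n-i))/.02,2); a=np.round(rv/np.radians(4),2)
        p=p+R.apply(d*.02); R=R*Ro.from_rotvec(a*np.radians(4)); out.append(list(d+0)+list(a+0)+[claw])
    for k in range(0,n,8): print('['+', '.join(f'{v:g}' for r in out[k:k+8] for v in r)+']')
    return p,R
if __name__=='__main__':
    a=list(map(float,sys.argv[1:])); st=None
    for k in range(0,len(a),6): st=plan(*a[k:k+4],int(a[k+4]),a[k+5],start=st)
E
python3 -c "
import numpy as np
yaw=1.35;x=[-np.sin(yaw+np.pi)*-1*-1,np.cos(yaw+np.pi)*-1,0];print(x)"
sed -i 's/\[-np.sin(yaw+np.pi)\*-1\*-1,np.cos(yaw+np.pi)\*-1,0\]/[-np.sin(yaw),np.cos(yaw),0]/' plan.py
python3 plan.py .5 .28 .2 -.104 32 1
```

```text
[np.float64(0.975723357826659), np.float64(0.21900668709304205), 0]
at [0.1478 0.6584 0.231 ] yaw 1.35 tilt 0.0006 grip 1.002 t 0.3
[-0.67, -0.46, 0.05, 0, 0, 0.65, 1, -0.69, -0.43, 0.05, 0, 0, 0.65, 1, -0.7, -0.39, 0.05, 0, 0, 0.65, 1, -0.72, -0.36, 0.05, 0, 0, 0.65, 1, -0.74, -0.33, 0.05, 0, 0, 0.65, 1, -0.75, -0.29, 0.05, 0, 0, 0.65, 1, -0.76, -0.26, 0.05, 0, 0, 0.65, 1, -0.78, -0.23, 0.05, 0, 0, 0.65, 1]
[-0.79, -0.19, 0.05, 0, 0, 0.65, 1, -0.79, -0.15, 0.05, 0, 0, 0.65, 1, -0.8, -0.12, 0.05, 0, 0, 0.65, 1, -0.8, -0.08, 0.05, 0, 0, 0.65, 1, -0.81, -0.05, 0.05, 0, 0, 0.65, 1, -0.81, -0.01, 0.05, 0, 0, 0.65, 1, -0.81, 0.03, 0.05, 0, 0, 0.65, 1, -0.8, 0.06, 0.05, 0, 0, 0.65, 1]
[-0.8, 0.1, 0.05, 0, 0, 0.65, 1, -0.8, 0.14, 0.05, 0, 0, 0.65, 1, -0.79, 0.17, 0.05, 0, 0, 0.65, 1, -0.78, 0.21, 0.05, 0, 0, 0.65, 1, -0.77, 0.24, 0.05, 0, 0, 0.65, 1, -0.76, 0.28, 0.05, 0, 0, 0.65, 1, -0.74, 0.31, 0.05, 0, 0, 0.65, 1, -0.73, 0.35, 0.05, 0, 0, 0.65, 1]
[-0.71, 0.38, 0.04, 0, 0, 0.65, 1, -0.69, 0.41, 0.05, 0, 0, 0.65, 1, -0.68, 0.44, 0.04, 0, 0, 0.65, 1, -0.65, 0.47, 0.05, 0, 0, 0.65, 1, -0.63, 0.5, 0.04, 0, 0, 0.65, 1, -0.61, 0.53, 0.05, 0, 0, 0.65, 1, -0.59, 0.56, 0.04, 0, 0, 0.65, 1, -0.56, 0.59, 0.05, 0, 0, 0.65, 1]
```

jog_arm(moves=[-0.67, -0.46, 0.05, 0, 0, 0.65, 1, -0.69, -0.43, 0.05, 0, 0, 0.65, 1, -0.7, -0.39, 0.05, 0, 0, 0.65, 1, -0.72, -0.36, 0.05, 0, 0, 0.65, 1, -0.74, -0.33, 0.05, 0, 0, 0.65, 1, -0.75, -0.29, 0.05, 0, 0, 0.65, 1, -0.76, -0.26, 0.05, 0, 0, 0.65, 1, -0.78, -0.23, 0.05, 0, 0, 0.65, 1])

```text
t: 0.97
eef_pos: [0.2371, 0.5626, 0.2233]
tool_rot: [0.0, 0.29, 0.957, 0.0]
contact_force: [-0.1, -0.1, 0.5]
gripper_width: 1.0
grasp_force: 0.0
```

jog_arm(moves=[-0.79, -0.19, 0.05, 0, 0, 0.65, 1, -0.79, -0.15, 0.05, 0, 0, 0.65, 1, -0.8, -0.12, 0.05, 0, 0, 0.65, 1, -0.8, -0.08, 0.05, 0, 0, 0.65, 1, -0.81, -0.05, 0.05, 0, 0, 0.65, 1, -0.81, -0.01, 0.05, 0, 0, 0.65, 1, -0.81, 0.03, 0.05, 0, 0, 0.65, 1, -0.8, 0.06, 0.05, 0, 0, 0.65, 1])

```text
t: 1.63
eef_pos: [0.325, 0.4681, 0.2152]
tool_rot: [-0.0, 0.458, 0.889, 0.0]
contact_force: [0.3, 0.3, 0.5]
gripper_width: 0.999
grasp_force: 0.0
```

jog_arm(moves=[-0.8, 0.1, 0.05, 0, 0, 0.65, 1, -0.8, 0.14, 0.05, 0, 0, 0.65, 1, -0.79, 0.17, 0.05, 0, 0, 0.65, 1, -0.78, 0.21, 0.05, 0, 0, 0.65, 1, -0.77, 0.24, 0.05, 0, 0, 0.65, 1, -0.76, 0.28, 0.05, 0, 0, 0.65, 1, -0.74, 0.31, 0.05, 0, 0, 0.65, 1, -0.73, 0.35, 0.05, 0, 0, 0.65, 1])

```text
t: 2.3
eef_pos: [0.4129, 0.3734, 0.2072]
tool_rot: [-0.0, 0.611, 0.792, 0.0]
contact_force: [0.7, 0.6, -0.2]
gripper_width: 1.002
grasp_force: 0.0
```

jog_arm(moves=[-0.71, 0.38, 0.04, 0, 0, 0.65, 1, -0.69, 0.41, 0.05, 0, 0, 0.65, 1, -0.68, 0.44, 0.04, 0, 0, 0.65, 1, -0.65, 0.47, 0.05, 0, 0, 0.65, 1, -0.63, 0.5, 0.04, 0, 0, 0.65, 1, -0.61, 0.53, 0.05, 0, 0, 0.65, 1, -0.59, 0.56, 0.04, 0, 0, 0.65, 1, -0.56, 0.59, 0.05, 0, 0, 0.65, 1])

```text
t: 2.97
eef_pos: [0.501, 0.2789, 0.2]
tool_rot: [0.0, 0.744, 0.668, 0.0]
contact_force: [0.6, 0.3, 1.0]
gripper_width: 1.004
grasp_force: 0.0
```

Run:
```python
from h import *
c=read_camera('wrist'); cv2.imwrite('pics/w1.png',c['color']); o=get_obs();print(o['eef_pos'],o['tool_rot'],o['t'])
print({k:c[k] for k in c if k!='color'},-RT(c)[0].T@RT(c)[1])
np.savez('w1.npz',**c)
```

```text
[0.50341987 0.27555498 0.20010596] [1.19866081e-03 7.46040580e-01 6.65899390e-01 1.38311186e-04] 3.0167
{'fx': 375.17184604413427, 'fy': 375.17184604413427, 'cx': 281.44549465749805, 'cy': 205.88037235872125, 'k1': -0.09741912439334041, 'rvec': array([-2.85647397,  0.15184188,  0.02025169]), 'tvec': array([-0.47028665,  0.28906307,  0.43877153])} [0.50965828 0.34751384 0.34165775]
```

View pics/w1.png

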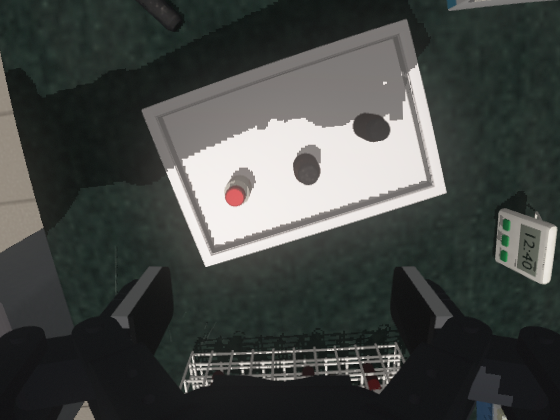

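Wrist view: red-capped vial at (235,196), ambers at (306,168) and (371,127), timer on the right at (525,245). I'll fit silhouettes for both heights here.

Run:
```python
from fit import *
w=dict(np.load('w1.npz'))
for u in ((371,127),(306,168),(235,196)): print(unproj(w,[u],.04), w['color'][u[1]-2:u[1]+3:2,u[0]-30:u[0]+32:4].max(2).tolist())
for th in (60,80):
  dark=lambda im: im.max(2)<th
  for n,p in (('far',(.578,.315)),('mid',(.522,.285))):
    for hb,ht in ((.04,.053),(.035,.047)): print(th,n,ht,fitv([w],*p,hb,ht,rad=32,maskf=dark))
```

```text
[[0.57855855 0.31826487 0.04      ]] [[140, 237, 237, 102, 66, 67, 66, 65, 66, 68, 67, 65, 188, 235, 235, 234], [237, 237, 237, 104, 67, 67, 66, 66, 68, 68, 67, 68, 107, 235, 235, 234], [236, 237, 237, 170, 68, 67, 68, 66, 69, 68, 68, 67, 81, 235, 235, 235]]
[[0.52396791 0.29059634 0.04      ]] [[242, 242, 241, 241, 238, 88, 82, 84, 86, 86, 82, 240, 239, 239, 239, 239], [242, 242, 242, 241, 239, 89, 81, 89, 89, 91, 81, 191, 240, 240, 239, 239], [242, 242, 241, 241, 239, 92, 85, 93, 88, 87, 84, 174, 240, 239, 239, 239]]
[[0.46317206 0.27339498 0.04      ]] [[244, 244, 244, 244, 244, 158, 216, 219, 219, 218, 114, 163, 243, 243, 243, 243], [244, 244, 244, 244, 244, 179, 215, 218, 219, 218, 136, 207, 244, 243, 243, 243], [244, 244, 244, 245, 244, 186, 216, 219, 219, 219, 154, 244, 244, 244, 243, 243]]
60 far 0.053 (array([0.533  , 0.35025]), np.float64(1.0))
60 far 0.047 (array([0.533  , 0.35025]), np.float64(1.0))
60 mid 0.053 (array([0.477  , 0.32025]), np.float64(0.0))
60 mid 0.047 (array([0.477  , 0.32025]), np.float64(0.0))
80 far 0.053 (array([0.57976701, 0.31722409]), np.float64(0.14891711447646963))
80 far 0.047 (array([0.5815013 , 0.31704083]), np.float64(0.07433642729197198))
80 mid 0.053 (array([0.50625, 0.336  ]), np.float64(1.0))
80 mid 0.047 (array([0.5326875, 0.3260625]), np.float64(1.0))
```

Run:
```python
from fit import *
w=dict(np.load('w1.npz')); v=w['color']
print(v[150:156:2,300:325:4].max(2).tolist())
for th in (98,110,120):
  dark=lambda im: cv2.morphologyEx((im.max(2)<th).astype(np.uint8),cv2.MORPH_OPEN,np.ones((13,13))).astype(bool)
  for n,p in (('far',(.580,.317)),('mid',(.524,.2875))):
    for hb,ht in ((.04,.053),(.035,.047)): print(th,n,ht,fitv([w],*p,hb,ht,rad=32,maskf=dark))
red=lambda im:(im[...,2]-im[...,1])>60
import fit
sil0=fit.sil; fit.sil=lambda c,P,b,S=4: sil0(c,[P[2]+[0,0,.0],P[3],P[2],P[3]],b,S)
print('white(cap)',fitv([w],.465,.27,.030,.041,rad=32,maskf=red))
def big(c,xy,h):
  cr=c['color'];return
k=np.hstack([cv2.resize(v[y-28:y+28,x-33:x+33],(396,336),interpolation=cv2.INTER_NEAREST) for x,y in ((306,168),(371,127))])
for i,(x,y,P) in enumerate(((306,168,(.524,.2895)),(371,127,(.5805,.317)))):
  for col,(hb,ht) in (((0,255,0),(.04,.053)),((0,0,255),(.035,.047))):
    for A in vial(*P,.004,hb,ht):
      q=(proj(w,A)-[x-33,y-28]+.5)*6+[396*i,0]; cv2.polylines(k,[q.astype(np.int32)],True,col,1)
cv2.imwrite('pics/vz.png',k)
```

```text
[[204, 138, 138, 137, 137, 166, 239], [138, 128, 138, 138, 137, 166, 239], [112, 80, 80, 130, 137, 165, 239]]
98 far 0.053 (array([0.58001235, 0.31760555]), np.float64(0.1052054794520548))
98 far 0.047 (array([0.58155761, 0.31704554]), np.float64(0.042583170254403134))
98 mid 0.053 (array([0.52412962, 0.28967778]), np.float64(0.22334717019337855))
98 mid 0.047 (array([0.52439483, 0.28794722]), np.float64(0.15409537308899462))
110 far 0.053 (array([0.58016299, 0.31759676]), np.float64(0.08168260038240918))
110 far 0.047 (array([0.58147641, 0.31720663]), np.float64(0.03938814531548757))
110 mid 0.053 (array([0.52387387, 0.28938915]), np.float64(0.18283035452680926))
110 mid 0.047 (array([0.52488083, 0.28775002]), np.float64(0.11456196894227952))
120 far 0.053 (array([0.58038345, 0.31777562]), np.float64(0.06468295607854894))
120 far 0.047 (array([0.58138282, 0.31730986]), np.float64(0.04384649977514615))
120 mid 0.053 (array([0.52412636, 0.28940884]), np.float64(0.15778904083389117))
120 mid 0.047 (array([0.52480171, 0.28796042]), np.float64(0.09065697618819929))
white(cap) (array([0.46249804, 0.27174194]), np.float64(0.5245228316018362))
```

View pics/vz.png

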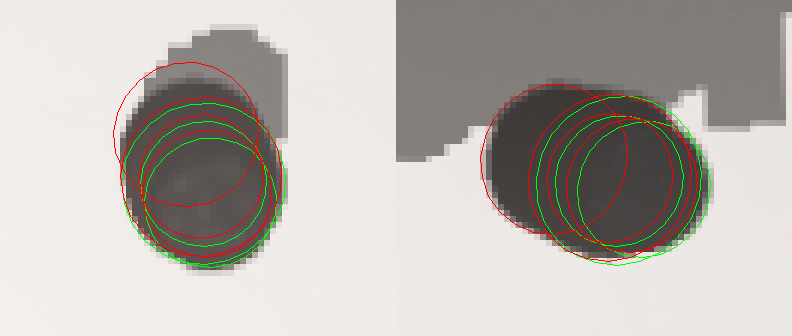

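Overlay: both outlines lie close to each other, so this view doesn't tell the heights apart. I'll fit height as a free parameter instead.

Run:
```python
from fit import *
w=dict(np.load('w1.npz')); s=read_camera('scene');t=read_camera('top')
def go(cams,x,y):
    Ms=[]
    for c,rad,th in cams:
        u=proj(c,[[x,y,.03]])[0]; b=[int(u[0])-rad,int(u[1])-rad,2*rad,2*rad]
        im=cv2.resize(c['color'][b[1]:b[1]+b[3],b[0]:b[0]+b[2]],None,fx=4,fy=4,interpolation=cv2.INTER_CUBIC)
        m=cv2.morphologyEx((im.max(2)<th).astype(np.uint8),cv2.MORPH_OPEN,np.ones((9,9)))
        n,l=cv2.connectedComponents(m); m=l==l[2*rad,2*rad]; Ms.append((c,b,m))
    def cost(p): return sum((sil(c,vial(p[0],p[1],.004,p[2]-.0125,p[2]),b)^m).sum()/m.sum() for c,b,m in Ms)
    best=min((minimize(cost,[x,y,h],method='Nelder-Mead',options=dict(initial_simplex=[[x,y,h],[x+.005,y,h],[x,y+.005,h],[x,y,h+.006]],xatol=1e-5)) for h in (.045,.055)),key=lambda r:r.fun)
    return best.x.round(4),round(best.fun,3)
for n,p in (('far',(.580,.317)),('mid',(.524,.288))):
    print(n,'wrist',go([(w,32,115)],*p),'scene',go([(s,18,100)],*p),'top',go([(t,14,120)],*p),'w+s',go([(w,32,115),(s,18,100)],*p))
```

```text
far wrist (array([0.5331, 0.3514, 0.289 ]), np.float64(0.617)) scene (array([0.4398, 0.4826, 0.2581]), np.float64(0.522)) top (array([0.5791, 0.317 , 0.1681]), np.float64(0.503)) w+s (array([0.5928, 0.3368, 0.0885]), np.float64(1.406))
mid wrist (array([0.5146, 0.349 , 0.3624]), np.float64(0.188)) scene (array([0.4625, 0.4233, 0.1548]), np.float64(0.562)) top (array([0.4883, 0.1493, 1.041 ]), np.float64(0.117)) w+s (array([0.5298, 0.3196, 0.3639]), np.float64(0.789))fit.py:11: RuntimeWarning: invalid value encountered in cast
  cv2.fillConvexPoly(m,np.round(cv2.convexHull(q.astype(np.float32))*16).astype(np.int32),1,shift=4)
```

Run:
```python
from fit import *
s=read_camera('scene'); v=s['color']; ks=[]
for P in ((.581,.317),(.5245,.288)):
  for hb,ht in ((.04,.053),(.035,.047)):
    u=proj(s,[[*P,.03]])[0].astype(int); x,y=u[0]-12,u[1]-17
    k=cv2.resize(v[y:y+34,x:x+24],None,fx=8,fy=8,interpolation=cv2.INTER_CUBIC); k=np.clip(k*1.8,0,255).astype(np.uint8)
    for A in vial(*P,.004,hb,ht): cv2.polylines(k,[((proj(s,A)-[x,y]+.5)*8).astype(np.int32)],True,(0,255,0),1)
    ks.append(k)
cv2.imwrite('pics/sz.png',np.hstack(ks))
```

```text
(no output)
```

View pics/sz.png

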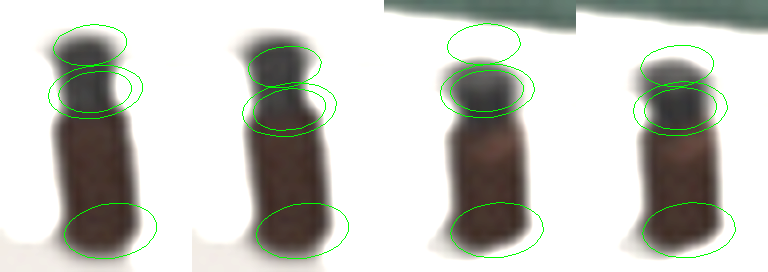

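Crop: in the scene camera the far vial (left pair) matches the 53 mm outline and the middle one (right pair) the 47 mm outline. The far vial is tall_amber and the middle one is short_amber.

```bash
python3 plan.py .5802 .3176 .115 -.104 8 .5  .5802 .3176 .047 -.104 8 .5
```

```text
at [0.5002 0.2798 0.1999] yaw -0.1032 tilt 0.0003 grip 1.002 t 3.1667
[0.29, 0.47, 0.53, 0, 0, 0, 0.5, 0.29, 0.47, 0.53, 0, 0, 0, 0.5, 0.29, 0.47, 0.53, 0, 0, 0, 0.5, 0.28, 0.48, 0.53, 0, 0, 0, 0.5, 0.29, 0.47, 0.53, 0, 0, 0, 0.5, 0.28, 0.48, 0.53, 0, 0, 0, 0.5, 0.29, 0.47, 0.53, 0, 0, 0, 0.5, 0.28, 0.48, 0.54, 0, 0, 0, 0.5]
at [0.5803 0.3176 0.1149] yaw -0.1032 tilt 0.0003 grip 1.002 t 3.1667
[0, 0, 0.42, 0, 0, 0, 0.5, 0, 0, 0.43, 0, 0, 0, 0.5, 0, 0, 0.42, 0, 0, 0, 0.5, 0, 0, 0.43, 0, 0, 0, 0.5, 0, 0, 0.42, 0, 0, 0, 0.5, 0, 0, 0.43, 0, 0, 0, 0.5, 0, 0, 0.42, 0, 0, 0, 0.5, 0, 0, 0.43, 0, 0, 0, 0.5]
```

jog_arm(moves=[0.29, 0.47, 0.53, 0, 0, 0, 0.5, 0.29, 0.47, 0.53, 0, 0, 0, 0.5, 0.29, 0.47, 0.53, 0, 0, 0, 0.5, 0.28, 0.48, 0.53, 0, 0, 0, 0.5, 0.29, 0.47, 0.53, 0, 0, 0, 0.5, 0.28, 0.48, 0.53, 0, 0, 0, 0.5, 0.29, 0.47, 0.53, 0, 0, 0, 0.5, 0.28, 0.48, 0.54, 0, 0, 0, 0.5])

```text
t: 3.83
eef_pos: [0.5795, 0.3198, 0.1143]
tool_rot: [-0.001, 0.741, 0.671, -0.0]
contact_force: [-0.3, -0.6, 0.0]
gripper_width: 0.502
grasp_force: 0.0
```

Run:
```python
from h import *
c=read_camera('wrist'); np.savez('w2.npz',**c); im=c['color'].copy(); o=get_obs();print(o['eef_pos'],o['gripper_width'])
a=np.linspace(0,6.28,30)
for x,y in ((.5802,.3176),(.5246,.2878),(.4625,.2717)):
  for z,r in ((.004,.011),((.057 if x>.55 else .051 if x>.5 else .045),.0085)): cv2.polylines(im,[proj(c,np.c_[x+r*np.cos(a),y+r*np.sin(a),0*a+z]).astype(np.int32)],True,(0,255,0),1)
cv2.imwrite('pics/w2.png',im)
```

```text
[0.58014369 0.32011941 0.11221379] 0.49924808253455816
```

View pics/w2.png

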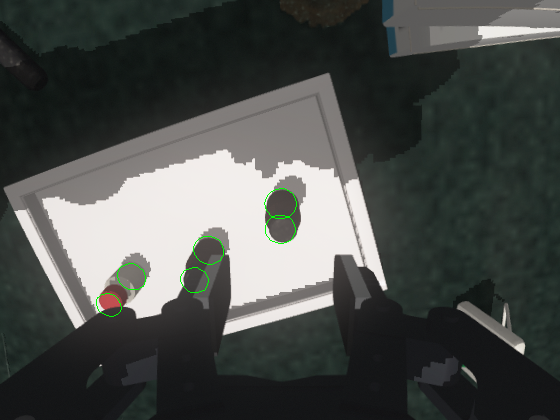

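Wrist view: outlines for all three vials lie on the vials: tall at (281,216), between the fingers, short at (202,265) and red at (110,300). I'll descend and grip.

jog_arm(moves=[-0.05, 0, 0.42, 0, 0, 0, 0.5, -0.05, 0, 0.42, 0, 0, 0, 0.5, 0, 0, 0.42, 0, 0, 0, 0.5, 0, 0, 0.42, 0, 0, 0, 0.5, 0, 0, 0.42, 0, 0, 0, 0.5, 0, 0, 0.42, 0, 0, 0, 0.5, 0, 0, 0.42, 0, 0, 0, 0.5, 0, 0, 0.42, 0, 0, 0, 0.5], grip_force=30)

```text
t: 4.55
eef_pos: [0.5797, 0.316, 0.0471]
tool_rot: [-0.0, 0.742, 0.67, -0.0]
contact_force: [-0.3, -0.2, 0.6]
gripper_width: 0.499
grasp_force: 0.0
```

jog_arm(moves=[0, 0, 0, 0, 0, 0, 0.5, 0, 0, 0, 0, 0, 0, 0.3, 0, 0, 0, 0, 0, 0, 0.2, 0, 0, 0, 0, 0, 0, 0.1, 0, 0, 0, 0, 0, 0, 0, 0, 0, 0, 0, 0, 0, 0, 0, 0, 0, 0, 0, 0, 0, 0, 0, 0, 0, 0, 0, 0])

```text
t: 5.22
eef_pos: [0.5801, 0.3161, 0.0483]
tool_rot: [0.0, 0.742, 0.67, 0.0]
contact_force: [-1.7, -0.2, 2.1]
gripper_width: 0.172
grasp_force: 29.3
```

```bash
python3 plan.py .5802 .3176 .047 -.104 8 0; python3 -c "
from h import *
o=get_obs();print(o['grasp_force'],o['contact_force'],o['joint_vel'].round(3))"
```

```text
at [0.5801 0.3161 0.0483] yaw -0.1022 tilt 0.0008 grip 0.172 t 5.2167
[0.01, 0, 0.01, 0, 0, 0, 0, 0.01, 0, 0.01, 0, 0, 0, 0, 0.01, 0, 0.01, 0, 0, 0, 0, 0.01, 0, 0.01, 0, 0, 0, 0, 0.01, 0, 0.01, 0, 0, 0, 0, 0.01, 0, 0.01, 0, 0, 0, 0, 0.01, 0, 0, 0, 0, 0, 0, 0, 0, 0.01, 0, 0, 0, 0]
29.33263510465622 [-1.67407351 -0.24646593  2.14352007] [ 0.001  0.001  0.001 -0.003  0.001  0.001 -0.001]
```

```bash
python3 plan.py .58 .316 .19 -.104 8 0 .53 -.2 .25 -.104 32 0|cut -c1-420
```

```text
at [0.5801 0.3161 0.0483] yaw -0.1022 tilt 0.0008 grip 0.172 t 5.2167
[0, 0, -0.89, 0, 0, 0, 0, 0, 0, -0.88, 0, 0, 0, 0, 0, 0, -0.89, 0, 0, 0, 0, 0, 0, -0.88, 0, 0, 0, 0, 0, 0, -0.89, 0, 0, 0, 0, 0, 0, -0.88, 0, 0, 0, 0, 0, 0, -0.89, 0, 0, 0, 0, 0, 0, -0.88, 0, 0, 0, 0]
at [0.58   0.316  0.1899] yaw -0.1022 tilt 0.0008 grip 0.172 t 5.2167
[-0.81, 0, -0.09, 0, 0, 0, 0, -0.81, 0, -0.09, 0, 0, 0, 0, -0.81, 0, -0.09, 0, 0, 0, 0, -0.81, 0.01, -0.09, 0, 0, 0, 0, -0.81, 0, -0.09, 0, 0, 0, 0, -0.81, 0.01, -0.1, 0, 0, 0, 0, -0.81, 0, -0.09, 0, 0, 0, 0, -0.81, 0.01, -0.1, 0, 0, 0, 0]
[-0.81, 0, -0.09, 0, 0, 0, 0, -0.81, 0.01, -0.1, 0, 0, 0, 0, -0.81, 0, -0.09, 0, 0, 0, 0, -0.81, 0.01, -0.1, 0, 0, 0, 0, -0.81, 0, -0.09, 0, 0, 0, 0, -0.81, 0.01, -0.1, 0, 0, 0, 0, -0.81, 0, -0.09, 0, 0, 0, 0, -0.81, 0.01, -0.1, 0, 0, 0, 0]
[-0.81, 0, -0.09, 0, 0, 0, 0, -0.81, 0.01, -0.1, 0, 0, 0, 0, -0.81, 0, -0.09, 0, 0, 0, 0, -0.81, 0.01, -0.1, 0, 0, 0, 0, -0.81, 0, -0.09, 0, 0, 0, 0, -0.81, 0.01, -0.1, 0, 0, 0, 0, -0.81, 0, -0.09, 0, 0, 0, 0, -0.81, 0.01, -0.1, 0, 0, 0, 0]
[-0.81, 0, -0.09, 0, 0, 0, 0, -0.81, 0.01, -0.1, 0, 0, 0, 0, -0.81, 0, -0.09, 0, 0, 0, 0, -0.81, 0.01, -0.1, 0, 0, 0, 0, -0.81, 0, -0.09, 0, 0, 0, 0, -0.81, 0.01, -0.1, 0, 0, 0, 0, -0.81, 0, -0.09, 0, 0, 0, 0, -0.81, 0.01, -0.1, 0, 0, 0, 0]
```

jog_arm(moves=[0, 0, -0.3, 0, 0, 0, 0, 0, 0, -0.9, 0, 0, 0, 0, 0, 0, -0.95, 0, 0, 0, 0, 0, 0, -0.95, 0, 0, 0, 0, 0, 0, -0.95, 0, 0, 0, 0, 0, 0, -0.95, 0, 0, 0, 0, 0, 0, -0.95, 0, 0, 0, 0, 0, 0, -0.95, 0, 0, 0, 0])

```text
t: 5.88
eef_pos: [0.5796, 0.3158, 0.1872]
tool_rot: [-0.0, 0.742, 0.67, -0.0]
contact_force: [-0.2, -0.2, -0.8]
gripper_width: 0.175
grasp_force: 29.3
```

jog_arm(moves=[-0.4, 0, -0.5, 0, 0, 0, 0, -0.8, 0, -0.2, 0, 0, 0, 0, -0.8, 0, -0.2, 0, 0, 0, 0, -0.8, 0, -0.1, 0, 0, 0, 0, -0.8, 0, -0.1, 0, 0, 0, 0, -0.8, 0, -0.1, 0, 0, 0, 0, -0.8, 0, -0.1, 0, 0, 0, 0, -0.8, 0, -0.1, 0, 0, 0, 0])

```text
t: 6.55
eef_pos: [0.5671, 0.1945, 0.2137]
tool_rot: [-0.0, 0.743, 0.67, -0.0]
contact_force: [0.7, 0.4, -0.2]
gripper_width: 0.177
grasp_force: 29.3
```

jog_arm(moves=[-0.8, 0, -0.1, 0, 0, 0, 0, -0.8, 0, -0.1, 0, 0, 0, 0, -0.8, 0, -0.1, 0, 0, 0, 0, -0.8, 0, -0.1, 0, 0, 0, 0, -0.8, 0, -0.1, 0, 0, 0, 0, -0.8, 0, -0.1, 0, 0, 0, 0, -0.8, 0, -0.1, 0, 0, 0, 0, -0.8, 0, -0.1, 0, 0, 0, 0])

```text
t: 7.22
eef_pos: [0.5543, 0.0677, 0.2301]
tool_rot: [-0.0, 0.742, 0.67, 0.0]
contact_force: [0.4, -0.0, 0.3]
gripper_width: 0.178
grasp_force: 29.3
```

jog_arm(moves=[-0.8, 0, -0.1, 0, 0, 0, 0, -0.8, 0, -0.1, 0, 0, 0, 0, -0.8, 0, -0.1, 0, 0, 0, 0, -0.8, 0, -0.1, 0, 0, 0, 0, -0.8, 0, -0.1, 0, 0, 0, 0, -0.8, 0, -0.1, 0, 0, 0, 0, -0.8, 0, -0.1, 0, 0, 0, 0, -0.8, 0, -0.1, 0, 0, 0, 0])

```text
t: 7.88
eef_pos: [0.5411, -0.0596, 0.2461]
tool_rot: [0.0, 0.742, 0.67, 0.0]
contact_force: [-0.5, -0.6, 0.1]
gripper_width: 0.175
grasp_force: 29.3
```

jog_arm(moves=[-0.8, 0, 0, 0, 0, 0, 0, -0.8, 0, 0, 0, 0, 0, 0, -0.8, 0, 0, 0, 0, 0, 0, -0.8, 0, 0, 0, 0, 0, 0, -0.8, 0, 0, 0, 0, 0, 0, -0.8, 0, 0, 0, 0, 0, 0, -0.8, 0, 0, 0, 0, 0, 0, -0.4, 0, 0, 0, 0, 0, 0])

```text
t: 8.55
eef_pos: [0.5283, -0.1804, 0.2461]
tool_rot: [0.0, 0.743, 0.669, -0.0]
contact_force: [0.3, 0.1, 0.8]
gripper_width: 0.175
grasp_force: 29.3
```

Run:
```python
from h import *
c=read_camera('wrist'); np.savez('w3.npz',**c); cv2.imwrite('pics/w3.png',c['color']); o=get_obs();print(o['eef_pos'],o['gripper_width'],o['grasp_force'],o['joint_vel'].round(3))
```

```text
[ 0.52816339 -0.18117769  0.2461859 ] 0.17172696361823936 29.27028089761734 [-0.028 -0.009 -0.019  0.006  0.002  0.002 -0.053]
```

View pics/w3.png

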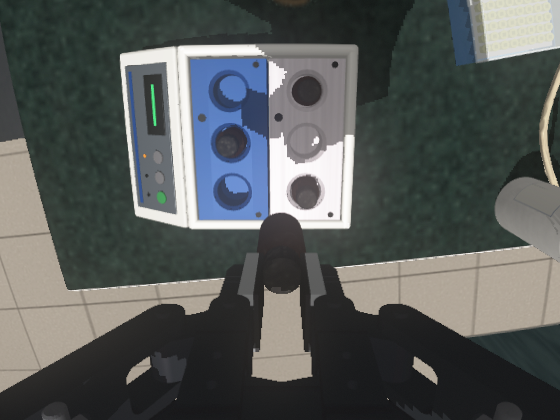

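Wrist view: mouths at (229,91) and (233,190) on the blue block, with the free deep well at (308,141). The held vial's bottom is near (280,225) and its cap near (282,275).

Run:
```python
from fit import *
w=dict(np.load('w3.npz')); im=w['color'].astype(int)
m=((im[...,0]-im[...,2]>50)).astype(np.uint8); m[:,:186]=0
m=cv2.morphologyEx(m,cv2.MORPH_CLOSE,np.ones((25,25))); n,l,st,_=cv2.connectedComponentsWithStats(m); m=(l==1+st[1:,4].argmax())
h=cv2.convexHull(cv2.findContours(m.astype(np.uint8),0,2)[0][0]); q=cv2.approxPolyDP(h,8,True)[:,0]; print('blue',q.tolist())
g=cv2.GaussianBlur(w['color'],(3,3),0).min(2)
print(cv2.HoughCircles(cv2.cvtColor(w['color'],6)[40:230,180:360],cv2.HOUGH_GRADIENT,1,30,param1=80,param2=14,minRadius=13,maxRadius=22)[0]+[180,40,0])
W=unproj(w,[(229,91),(233,190),(308,141)],.09); L=np.array([(-.0145,.04),(-.0145,-.04),(.0455,0)])
def fit(L,W):
  f=lambda p:(L@np.array([[np.cos(p[2]),np.sin(p[2])],[-np.sin(p[2]),np.cos(p[2])]])+p[:2]-W[:,:2])
  r=least_squares(lambda p:f(p).ravel(),[.5,-.14,-.1]); print(r.x.round(4),(f(r.x)*1e3).round(1).tolist())
fit(L,W)
print('vial bottom by pixel', unproj(w,[(280.5,233)],.2019), 'pred px of bottom circle at tcp', [proj(w,[[.5282+dx,-.1806+dy,.2019]])[0].round(1).tolist() for dx,dy in ((0,0),(0,.011),(0,-.011))])
d=(cv2.cvtColor(w['color'],6)<75)
for r in (205,209,213,217,221,225,230,240,250,260,270,280,290): 
  c=np.where(d[r,240:325])[0]+240; print(r,(c.min(),c.max()) if len(c) else None,end=' ')
```

```text
blue [[265, 59], [267, 216], [199, 219], [190, 60]]
[[230.5        142.5         20.29999924]
 [306.5         90.5         14.89999962]
 [232.5        190.5         15.5       ]
 [229.5         90.5         21.39999962]
 [303.5        191.5         17.39999962]
 [305.5        142.5         15.80000019]]
[ 0.5086 -0.1424 -0.0948] [[0.3, 0.9], [0.3, -0.9], [-0.6, -0.0]]
vial bottom by pixel [[ 0.52935684 -0.17997936  0.2019    ]] pred px of bottom circle at tcp [[278.4, 234.3], [276.2, 214.5], [280.6, 253.4]]
205 (np.int64(268), np.int64(268)) 209 None 213 (np.int64(279), np.int64(280)) 217 (np.int64(268), np.int64(292)) 221 (np.int64(264), np.int64(296)) 225 (np.int64(262), np.int64(299)) 230 (np.int64(246), np.int64(304)) 240 (np.int64(240), np.int64(324)) 250 (np.int64(240), np.int64(324)) 260 (np.int64(240), np.int64(324)) 270 (np.int64(240), np.int64(324)) 280 (np.int64(255), np.int64(324)) 290 (np.int64(254), np.int64(310))
```

```bash
python3 plan.py .5515 -.1483 .16 -.1 8 0 .5515 -.1483 .12 -.1 8 0
```

```text
at [ 0.5282 -0.1812  0.2462] yaw -0.106 tilt 0.0013 grip 0.172 t 8.6
[0.22, 0.12, 0.54, 0, 0, -0.01, 0, 0.22, 0.12, 0.54, 0, 0, -0.01, 0, 0.22, 0.12, 0.54, 0, 0, -0.01, 0, 0.22, 0.13, 0.54, 0, 0, -0.01, 0, 0.22, 0.12, 0.54, 0, 0, -0.01, 0, 0.22, 0.13, 0.54, 0, 0, -0.01, 0, 0.22, 0.12, 0.53, 0, 0, -0.01, 0, 0.22, 0.13, 0.54, 0, 0, -0.01, 0]
at [ 0.5515 -0.1483  0.1599] yaw -0.1004 tilt 0.0013 grip 0.172 t 8.6
[0, 0, 0.25, 0, 0, 0, 0, 0, 0, 0.25, 0, 0, 0, 0, 0, 0, 0.25, 0, 0, 0, 0, 0, 0, 0.25, 0, 0, 0, 0, 0, 0, 0.25, 0, 0, 0, 0, 0, 0, 0.25, 0, 0, 0, 0, 0, 0, 0.25, 0, 0, 0, 0, 0, 0, 0.25, 0, 0, 0, 0]
```

jog_arm(moves=[0.22, 0.12, 0.54, 0, 0, 0, 0, 0.22, 0.12, 0.54, 0, 0, 0, 0, 0.22, 0.12, 0.54, 0, 0, 0, 0, 0.22, 0.12, 0.54, 0, 0, 0, 0, 0.22, 0.13, 0.54, 0, 0, 0, 0, 0.22, 0.13, 0.54, 0, 0, 0, 0, 0.22, 0.13, 0.54, 0, 0, 0, 0, 0.22, 0.13, 0.54, 0, 0, 0, 0])

```text
t: 9.27
eef_pos: [0.553, -0.1437, 0.1581]
tool_rot: [-0.0, 0.742, 0.67, -0.0]
contact_force: [-0.2, -0.4, -0.2]
gripper_width: 0.177
grasp_force: 29.3
```

```bash
python3 plan.py .5515 -.1483 .12 -.1 8 0
python3 - <<'E'
from fit import *
import numpy as np
c=read_camera('wrist'); np.savez('w4.npz',**c);o=get_obs(); e=o['eef_pos']; im=c['color'].copy()
a=np.linspace(0,6.28,40)
for x,y,z,r,k in ((.553,-.1467,.09,.016,(0,255,0)),(.5515,-.1483,.09,.016,(0,0,255)),(e[0]+.0013,e[1]+.001,e[2]-.0443,.011,(255,255,0))):
  cv2.polylines(im,[(proj(c,np.c_[x+r*np.cos(a),y+r*np.sin(a),0*a+z])).astype(np.int32)],True,k,1)
cv2.imwrite('pics/w4.png',cv2.resize(im[150:350,150:410],None,fx=3,fy=3))
print(e)
E
```

```text
at [ 0.553  -0.1437  0.1581] yaw -0.1017 tilt 0.0004 grip 0.177 t 9.2667
[-0.03, -0.01, 0.24, 0, 0, 0, 0, -0.03, -0.01, 0.24, 0, 0, 0, 0, -0.03, -0.01, 0.24, 0, 0, 0, 0, -0.03, 0, 0.24, 0, 0, 0, 0, -0.03, -0.01, 0.24, 0, 0, 0, 0, -0.03, 0, 0.24, 0, 0, 0, 0, -0.03, -0.01, 0.23, 0, 0, 0, 0, -0.02, 0, 0.24, 0, 0, 0, 0]
[ 0.55249347 -0.14231657  0.15621133]
```

View pics/w4.png

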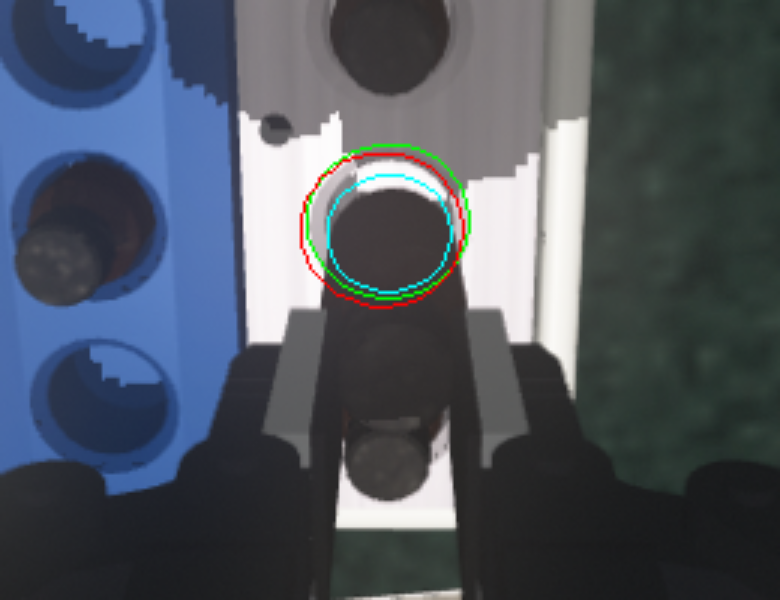

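Wrist crop: free well mouth centred near (386,228) in the crop, between my two estimates, and the vial bottom is at about (391,245). The arm was still settling, so I'll hold and re-measure.

jog_arm(moves=[0, 0, 0, 0, 0, 0, 0, 0, 0, 0, 0, 0, 0, 0, 0, 0, 0, 0, 0, 0, 0, 0, 0, 0, 0, 0, 0, 0, 0, 0, 0, 0, 0, 0, 0, 0, 0, 0, 0, 0, 0, 0, 0, 0, 0, 0, 0, 0, 0, 0, 0, 0, 0, 0, 0, 0])

```text
t: 9.98
eef_pos: [0.5527, -0.1445, 0.1596]
tool_rot: [0.0, 0.742, 0.67, 0.0]
contact_force: [0.5, -0.7, -0.3]
gripper_width: 0.173
grasp_force: 29.3
```

```bash
python3 plan.py .5525 -.1478 .12 -.1 8 0;python3 - <<'E'
from fit import *
e=get_obs()['eef_pos'];c=read_camera('wrist'); g=cv2.cvtColor(c['color'],6); np.savez('w5.npz',**c)
u=proj(c,[[.553,-.1475,.09]])[0]; print('well px',u)
for dy in (0,.011): print('bottom px',proj(c,[[e[0],e[1]+dy,e[2]-.0443]])[0])
x=int(proj(c,[[e[0],e[1]+.011,e[2]-.0443]])[0][0]); print(x,[ (r,int(g[r,x])) for r in range(192,225)])
for r in (212,216,220): print(r,[int(v) for v in g[r,240:320]])
E
```

```text
at [ 0.5527 -0.1445  0.1596] yaw -0.1022 tilt 0.0002 grip 0.173 t 9.9833
[-0.02, 0, 0.25, 0, 0, 0, 0, -0.02, 0, 0.25, 0, 0, 0, 0, -0.02, 0, 0.25, 0, 0, 0, 0, -0.02, 0, 0.25, 0, 0, 0, 0, -0.02, 0, 0.25, 0, 0, 0, 0, -0.02, 0, 0.24, 0, 0, 0, 0, -0.02, 0, 0.25, 0, 0, 0, 0, -0.02, 0, 0.24, 0, 0, 0, 0]
well px [279.80547428 223.65180977]
bottom px [278.60002077 233.90409766]
bottom px [276.40377259 214.10868932]
276 [(192, 130), (193, 130), (194, 130), (195, 130), (196, 130), (197, 130), (198, 124), (199, 118), (200, 118), (201, 147), (202, 240), (203, 252), (204, 252), (205, 252), (206, 252), (207, 252), (208, 252), (209, 252), (210, 252), (211, 252), (212, 224), (213, 116), (214, 64), (215, 63), (216, 63), (217, 63), (218, 63), (219, 63), (220, 63), (221, 63), (222, 62), (223, 62), (224, 62)]
212 [247, 247, 247, 247, 246, 245, 243, 242, 241, 243, 244, 246, 252, 252, 252, 247, 201, 192, 191, 191, 190, 138, 131, 133, 134, 133, 131, 132, 133, 129, 127, 146, 252, 251, 251, 240, 224, 223, 205, 196, 194, 190, 194, 191, 194, 214, 237, 251, 250, 250, 249, 249, 250, 250, 251, 250, 248, 248, 238, 
[... 154 characters left out ...]
 242, 243, 245, 251, 252, 230, 190, 191, 191, 189, 143, 107, 110, 120, 133, 134, 133, 130, 106, 76, 75, 64, 64, 64, 63, 64, 63, 63, 63, 63, 64, 63, 63, 63, 62, 62, 62, 62, 61, 61, 62, 62, 62, 81, 101, 120, 131, 128, 125, 111, 114, 122, 181, 179, 205, 204, 221, 247, 245, 240, 240, 240, 240, 239, 240, 241, 241, 241, 241, 241, 241]
220 [247, 247, 246, 247, 246, 245, 243, 242, 241, 242, 243, 244, 250, 244, 189, 188, 188, 188, 174, 107, 108, 109, 108, 93, 73, 65, 65, 64, 65, 64, 64, 64, 64, 63, 63, 63, 63, 63, 63, 62, 63, 62, 62, 62, 63, 62, 61, 62, 62, 62, 62, 61, 61, 61, 61, 62, 62, 72, 109, 112, 119, 167, 202, 202, 202, 205, 232, 244, 240, 240, 240, 240, 238, 239, 240, 241, 241, 241, 242, 241]
```

jog_arm(moves=[-0.09, -0.02, 0.1, 0, 0, 0, 0, -0.09, -0.03, 0.2, 0, 0, 0, 0, 0, 0, 0.3, 0, 0, 0, 0, 0, 0, 0.3, 0, 0, 0, 0, 0, 0, 0.3, 0, 0, 0, 0, 0, 0, 0.3, 0, 0, 0, 0, 0, 0, 0.3, 0, 0, 0, 0, 0, 0, 0.2, 0, 0, 0, 0])

```text
t: 10.7
eef_pos: [0.551, -0.1478, 0.1184]
tool_rot: [-0.0, 0.742, 0.67, -0.0]
contact_force: [-0.1, 0.9, -0.2]
gripper_width: 0.173
grasp_force: 29.3
```

jog_arm(moves=[0, 0, 0.1, 0, 0, 0, 0, 0, 0, 0.1, 0, 0, 0, 0, 0, 0, 0.1, 0, 0, 0, 0, 0, 0, 0.1, 0, 0, 0, 0, 0, 0, 0.1, 0, 0, 0, 0, 0, 0, 0.1, 0, 0, 0, 0, 0, 0, 0, 0, 0, 0, 0, 0, 0, 0, 0, 0, 0, 0])

```text
t: 11.37
eef_pos: [0.5513, -0.1479, 0.1074]
tool_rot: [-0.0, 0.742, 0.67, -0.0]
contact_force: [0.6, 0.3, -0.2]
gripper_width: 0.178
grasp_force: 29.3
```

jog_arm(moves=[0, 0, 0.05, 0, 0, 0, 0, 0, 0, 0.05, 0, 0, 0, 0, 0, 0, 0.05, 0, 0, 0, 0, 0, 0, 0.04, 0, 0, 0, 0, 0, 0, 0, 0, 0, 0, 0, 0, 0, 0, 0, 0, 0, 0, 0, 0, 0, 0, 0, 0, 0, 0, 0, 0, 0, 0, 0, 0])

```text
t: 12.03
eef_pos: [0.5517, -0.1481, 0.1042]
tool_rot: [0.0, 0.742, 0.67, 0.0]
contact_force: [-0.7, 0.6, 4.9]
gripper_width: 0.175
grasp_force: 29.8
```

Floor contact at the expected height. I'll release and rise.

jog_arm(moves=[0, 0, 0, 0, 0, 0, 0.25, 0, 0, 0, 0, 0, 0, 0.35, 0, 0, 0, 0, 0, 0, 0.4, 0, 0, 0, 0, 0, 0, 0.4, 0, 0, -0.3, 0, 0, 0, 0.4, 0, 0, -0.6, 0, 0, 0, 0.4, 0, 0, -0.8, 0, 0, 0, 0.4, 0, 0, -0.8, 0, 0, 0, 0.4])

```text
t: 12.7
eef_pos: [0.5513, -0.1481, 0.155]
tool_rot: [0.0, 0.742, 0.67, -0.0]
contact_force: [-0.3, -0.0, 0.7]
gripper_width: 0.403
grasp_force: 0.0
```

jog_arm(moves=[0, 0, -0.8, 0, 0, 0, 0.4, 0, 0, -0.8, 0, 0, 0, 0.4, 0, 0, -0.8, 0, 0, 0, 0.4, 0.4, -0.1, -0.4, 0, 0, 0, 0.5, 0.6, -0.1, 0, 0, 0, 0, 0.5, 0.9, -0.1, 0, 0, 0, 0, 0.5, 0.9, -0.1, 0, 0, 0, 0, 0.5, 0.9, -0.1, 0, 0, 0, 0, 0.5])

```text
t: 13.37
eef_pos: [0.5482, -0.071, 0.2091]
tool_rot: [-0.001, 0.742, 0.67, -0.0]
contact_force: [-0.5, 0.1, 0.4]
gripper_width: 0.499
grasp_force: 0.0
```

```bash
python3 plan.py .5240 .2871 .2 -.104 24 .5  .5240 .2871 .11 -.104 8 .5
```

```text
at [ 0.5482 -0.071   0.2091] yaw -0.1013 tilt 0.0013 grip 0.499 t 13.3667
[0.74, -0.13, 0.02, 0, 0, 0, 0.5, 0.74, -0.13, 0.02, 0, 0, 0, 0.5, 0.74, -0.13, 0.02, 0, 0, 0, 0.5, 0.74, -0.13, 0.02, 0, 0, 0, 0.5, 0.74, -0.12, 0.02, 0, 0, 0, 0.5, 0.74, -0.13, 0.02, 0, 0, 0, 0.5, 0.74, -0.12, 0.02, 0, 0, 0, 0.5, 0.74, -0.13, 0.02, 0, 0, 0, 0.5]
[0.74, -0.12, 0.02, 0, 0, 0, 0.5, 0.74, -0.13, 0.02, 0, 0, 0, 0.5, 0.74, -0.12, 0.02, 0, 0, 0, 0.5, 0.73, -0.13, 0.02, 0, 0, 0, 0.5, 0.74, -0.12, 0.02, 0, 0, 0, 0.5, 0.73, -0.13, 0.02, 0, 0, 0, 0.5, 0.74, -0.12, 0.02, 0, 0, 0, 0.5, 0.73, -0.13, 0.02, 0, 0, 0, 0.5]
[0.74, -0.12, 0.02, 0, 0, 0, 0.5, 0.73, -0.13, 0.02, 0, 0, 0, 0.5, 0.74, -0.12, 0.02, 0, 0, 0, 0.5, 0.73, -0.13, 0.02, 0, 0, 0, 0.5, 0.74, -0.12, 0.02, 0, 0, 0, 0.5, 0.73, -0.13, 0.02, 0, 0, 0, 0.5, 0.74, -0.12, 0.01, 0, 0, 0, 0.5, 0.73, -0.13, 0.02, 0, 0, 0, 0.5]
at [0.5239 0.2871 0.1999] yaw -0.1013 tilt 0.0013 grip 0.499 t 13.3667
[0, 0, 0.56, 0, 0, 0, 0.5, 0, 0, 0.56, 0, 0, 0, 0.5, 0, 0, 0.56, 0, 0, 0, 0.5, 0, 0, 0.56, 0, 0, 0, 0.5, 0, 0, 0.56, 0, 0, 0, 0.5, 0, 0, 0.57, 0, 0, 0, 0.5, 0, 0.01, 0.56, 0, 0, 0, 0.5, 0, 0, 0.57, 0, 0, 0, 0.5]
```

jog_arm(moves=[0.74, -0.13, 0.02, 0, 0, 0, 0.5, 0.74, -0.13, 0.02, 0, 0, 0, 0.5, 0.74, -0.13, 0.02, 0, 0, 0, 0.5, 0.74, -0.13, 0.02, 0, 0, 0, 0.5, 0.74, -0.12, 0.02, 0, 0, 0, 0.5, 0.74, -0.13, 0.02, 0, 0, 0, 0.5, 0.74, -0.12, 0.02, 0, 0, 0, 0.5, 0.74, -0.13, 0.02, 0, 0, 0, 0.5])

```text
t: 14.03
eef_pos: [0.5396, 0.0487, 0.2057]
tool_rot: [-0.001, 0.742, 0.671, -0.001]
contact_force: [0.4, 0.3, 0.3]
gripper_width: 0.501
grasp_force: 0.0
```

jog_arm(moves=[0.74, -0.12, 0.02, 0, 0, 0, 0.5, 0.74, -0.13, 0.02, 0, 0, 0, 0.5, 0.74, -0.12, 0.02, 0, 0, 0, 0.5, 0.73, -0.13, 0.02, 0, 0, 0, 0.5, 0.74, -0.12, 0.02, 0, 0, 0, 0.5, 0.73, -0.13, 0.02, 0, 0, 0, 0.5, 0.74, -0.12, 0.02, 0, 0, 0, 0.5, 0.73, -0.13, 0.02, 0, 0, 0, 0.5])

```text
t: 14.7
eef_pos: [0.5314, 0.1678, 0.2025]
tool_rot: [-0.0, 0.742, 0.671, -0.001]
contact_force: [0.4, -0.1, -0.6]
gripper_width: 0.501
grasp_force: 0.0
```

jog_arm(moves=[0.74, -0.12, 0.02, 0, 0, 0, 0.5, 0.73, -0.13, 0.02, 0, 0, 0, 0.5, 0.74, -0.12, 0.02, 0, 0, 0, 0.5, 0.73, -0.13, 0.02, 0, 0, 0, 0.5, 0.74, -0.12, 0.02, 0, 0, 0, 0.5, 0.73, -0.13, 0.02, 0, 0, 0, 0.5, 0.74, -0.12, 0.01, 0, 0, 0, 0.5, 0.73, -0.13, 0.02, 0, 0, 0, 0.5])

```text
t: 15.37
eef_pos: [0.5249, 0.2863, 0.2003]
tool_rot: [-0.0, 0.742, 0.67, 0.0]
contact_force: [-0.0, -0.4, 0.3]
gripper_width: 0.502
grasp_force: 0.0
```

jog_arm(moves=[0, 0, 0.56, 0, 0, 0, 0.5, 0, 0, 0.56, 0, 0, 0, 0.5, 0, 0, 0.56, 0, 0, 0, 0.5, 0, 0, 0.56, 0, 0, 0, 0.5, 0, 0, 0.56, 0, 0, 0, 0.5, 0, 0, 0.57, 0, 0, 0, 0.5, 0, 0, 0.56, 0, 0, 0, 0.5, 0, 0, 0.57, 0, 0, 0, 0.5])

```text
t: 16.03
eef_pos: [0.5249, 0.2844, 0.109]
tool_rot: [0.0, 0.742, 0.67, -0.0]
contact_force: [0.2, 0.3, -0.5]
gripper_width: 0.502
grasp_force: 0.0
```

jog_arm(moves=[0, 0, 0.4, 0, 0, 0, 0.5, 0, 0, 0.5, 0, 0, 0, 0.5, 0, 0, 0.5, 0, 0, 0, 0.5, 0, 0, 0.5, 0, 0, 0, 0.5, 0, 0, 0.5, 0, 0, 0, 0.5, 0, 0, 0.5, 0, 0, 0, 0.5, 0, 0, 0.3, 0, 0, 0, 0.5, 0, 0, 0.2, 0, 0, 0, 0.5])

```text
t: 16.7
eef_pos: [0.5246, 0.2846, 0.0412]
tool_rot: [-0.0, 0.742, 0.67, -0.001]
contact_force: [0.3, -0.5, -0.3]
gripper_width: 0.501
grasp_force: 0.0
```

```bash
python3 plan.py .5240 .2871 .042 -.104 8 .5 | head -1
```

```text
at [0.5246 0.2846 0.0412] yaw -0.1022 tilt 0.0012 grip 0.501 t 16.7
```

jog_arm(moves=[0.06, 0, -0.04, 0, 0, 0, 0.5, 0.06, 0, 0, 0, 0, 0, 0.5, 0, 0, 0, 0, 0, 0, 0.3, 0, 0, 0, 0, 0, 0, 0.15, 0, 0, 0, 0, 0, 0, 0, 0, 0, 0, 0, 0, 0, 0, 0, 0, 0, 0, 0, 0, 0, 0, 0, 0, 0, 0, 0, 0])

```text
t: 17.37
eef_pos: [0.5256, 0.2875, 0.0437]
tool_rot: [-0.0, 0.742, 0.67, 0.001]
contact_force: [-0.3, 0.4, 6.2]
gripper_width: 0.17
grasp_force: 29.5
```

```bash
python3 - <<'E'
from h import *
o=get_obs(); print(o['eef_pos'],o['grasp_force'],o['gripper_width'])
t=read_camera('top'); np.savez('t1.npz',**t)
k=cv2.resize(t['color'][190:290,300:400],None,fx=5,fy=5,interpolation=cv2.INTER_CUBIC); cv2.imwrite('pics/t1.png',k)
E
python3 plan.py .5246 .287 .19 -.104 8 0 .53 -.1 .22 -.104 24 0 .49 -.21 .22 -.104 8 0
```

```text
[0.52558225 0.28750662 0.04367436] 29.45628672838211 0.1702638379703097
at [0.5256 0.2875 0.0437] yaw -0.1021 tilt 0.0011 grip 0.175 t 17.4167
[0, -0.01, -0.91, 0, 0, 0, 0, 0, 0, -0.92, 0, 0, 0, 0, 0, -0.01, -0.91, 0, 0, 0, 0, 0, 0, -0.92, 0, 0, 0, 0, -0.01, -0.01, -0.91, 0, 0, 0, 0, 0, 0, -0.92, 0, 0, 0, 0, -0.01, -0.01, -0.91, 0, 0, 0, 0, 0, 0, -0.92, 0, 0, 0, 0]
at [0.5246 0.2871 0.1901] yaw -0.1021 tilt 0.0011 grip 0.175 t 17.4167
[-0.8, 0.09, -0.06, 0, 0, 0, 0, -0.8, 0.09, -0.06, 0, 0, 0, 0, -0.8, 0.09, -0.06, 0, 0, 0, 0, -0.8, 0.09, -0.06, 0, 0, 0, 0, -0.8, 0.09, -0.06, 0, 0, 0, 0, -0.8, 0.09, -0.06, 0, 0, 0, 0, -0.8, 0.09, -0.06, 0, 0, 0, 0, -0.8, 0.09, -0.06, 0, 0, 0, 0]
[-0.8, 0.1, -0.06, 0, 0, 0, 0, -0.8, 0.09, -0.06, 0, 0, 0, 0, -0.8, 0.1, -0.07, 0, 0, 0, 0, -0.8, 0.09, -0.06, 0, 0, 0, 0, -0.8, 0.1, -0.07, 0, 0, 0, 0, -0.8, 0.09, -0.06, 0, 0, 0, 0, -0.8, 0.1, -0.07, 0, 0, 0, 0, -0.8, 0.09, -0.06, 0, 0, 0, 0]
[-0.8, 0.1, -0.07, 0, 0, 0, 0, -0.8, 0.09, -0.06, 0, 0, 0, 0, -0.8, 0.1, -0.07, 0, 0, 0, 0, -0.8, 0.09, -0.06, 0, 0, 0, 0, -0.81, 0.1, -0.07, 0, 0, 0, 0, -0.8, 0.09, -0.06, 0, 0, 0, 0, -0.81, 0.1, -0.07, 0, 0, 0, 0, -0.8, 0.09, -0.06, 0, 0, 0, 0]
at [ 0.53   -0.0999  0.22  ] yaw -0.1021 tilt 0.0011 grip 0.175 t 17.4167
[-0.71, -0.18, 0, 0, 0, 0, 0, -0.71, -0.18, 0, 0, 0, 0, 0, -0.71, -0.18, 0, 0, 0, 0, 0, -0.71, -0.18, 0, 0, 0, 0, 0, -0.71, -0.18, 0, 0, 0, 0, 0, -0.71, -0.18, 0, 0, 0, 0, 0, -0.71, -0.17, 0, 0, 0, 0, 0, -0.71, -0.18, -0.01, 0, 0, 0, 0]
```

jog_arm(moves=[0, 0, -0.3, 0, 0, 0, 0, 0, 0, -0.9, 0, 0, 0, 0, 0, 0, -0.95, 0, 0, 0, 0, 0, 0, -0.95, 0, 0, 0, 0, 0, 0, -0.95, 0, 0, 0, 0, 0, 0, -0.95, 0, 0, 0, 0, 0, 0, -0.95, 0, 0, 0, 0, 0, 0, -0.95, 0, 0, 0, 0])

```text
t: 18.08
eef_pos: [0.5249, 0.2867, 0.182]
tool_rot: [0.0, 0.742, 0.67, -0.0]
contact_force: [-0.5, 0.6, -0.3]
gripper_width: 0.174
grasp_force: 29.2
```

jog_arm(moves=[-0.4, 0.05, -0.5, 0, 0, 0, 0, -0.8, 0.05, -0.3, 0, 0, 0, 0, -0.8, 0.05, -0.1, 0, 0, 0, 0, -0.8, 0.05, -0.1, 0, 0, 0, 0, -0.8, 0, -0.1, 0, 0, 0, 0, -0.8, 0, -0.1, 0, 0, 0, 0, -0.8, 0, -0.1, 0, 0, 0, 0, -0.8, 0, -0.1, 0, 0, 0, 0])

```text
t: 18.75
eef_pos: [0.5164, 0.1653, 0.2089]
tool_rot: [-0.0, 0.742, 0.67, -0.0]
contact_force: [0.4, -1.0, -0.7]
gripper_width: 0.176
grasp_force: 29.2
```

jog_arm(moves=[-0.8, 0, 0, 0, 0, 0, 0, -0.8, 0, 0, 0, 0, 0, 0, -0.8, 0, 0, 0, 0, 0, 0, -0.8, 0, 0, 0, 0, 0, 0, -0.8, 0, 0, 0, 0, 0, 0, -0.8, 0, 0, 0, 0, 0, 0, -0.8, 0, 0, 0, 0, 0, 0, -0.8, 0, 0, 0, 0, 0, 0])

```text
t: 19.42
eef_pos: [0.5035, 0.0385, 0.209]
tool_rot: [-0.0, 0.742, 0.67, -0.0]
contact_force: [-0.7, -0.3, -0.6]
gripper_width: 0.176
grasp_force: 29.2
```

jog_arm(moves=[-0.8, 0, 0, 0, 0, 0, 0, -0.8, 0, 0, 0, 0, 0, 0, -0.8, 0, 0, 0, 0, 0, 0, -0.8, 0, 0, 0, 0, 0, 0, -0.8, 0, 0, 0, 0, 0, 0, -0.8, 0, 0, 0, 0, 0, 0, -0.8, 0, 0, 0, 0, 0, 0, -0.8, 0, 0, 0, 0, 0, 0])

```text
t: 20.08
eef_pos: [0.4902, -0.0887, 0.209]
tool_rot: [-0.0, 0.742, 0.67, -0.0]
contact_force: [0.1, -0.4, -0.6]
gripper_width: 0.167
grasp_force: 29.2
```

```bash
python3 plan.py .489 -.181 .155 -.1 8 0
```

```text
at [ 0.4902 -0.0887  0.209 ] yaw -0.1021 tilt 0.0002 grip 0.167 t 20.0833
[-0.57, 0.05, 0.34, 0, 0, 0, 0, -0.58, 0.05, 0.34, 0, 0, 0, 0, -0.57, 0.05, 0.34, 0, 0, 0, 0, -0.58, 0.05, 0.34, 0, 0, 0, 0, -0.57, 0.05, 0.33, 0, 0, 0, 0, -0.58, 0.05, 0.34, 0, 0, 0, 0, -0.57, 0.05, 0.33, 0, 0, 0, 0, -0.58, 0.06, 0.34, 0, 0, 0, 0]
```

View pics/t1.png

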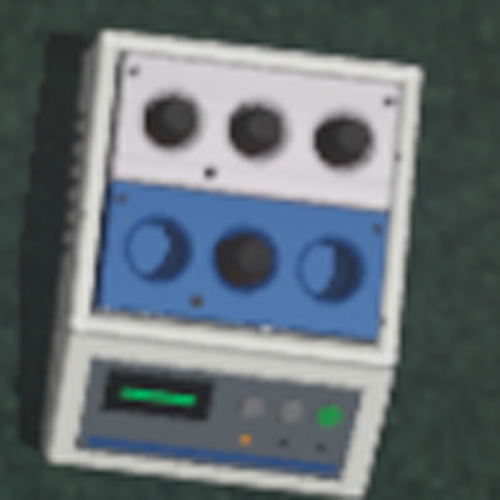

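The top view shows the tall vial seated level with its neighbours, so it went in. Next is the short vial, into the right shallow well.

jog_arm(moves=[-0.57, 0.05, 0.2, 0, 0, 0, 0, -0.58, 0.05, 0.3, 0, 0, 0, 0, -0.57, 0.05, 0.3, 0, 0, 0, 0, -0.58, 0.05, 0.3, 0, 0, 0, 0, -0.57, 0.05, 0.3, 0, 0, 0, 0, -0.58, 0.05, 0.35, 0, 0, 0, 0, -0.57, 0.05, 0.35, 0, 0, 0, 0, -0.58, 0.06, 0.35, 0, 0, 0, 0])

```text
t: 20.75
eef_pos: [0.489, -0.1807, 0.1596]
tool_rot: [-0.0, 0.742, 0.67, -0.0]
contact_force: [-0.2, -0.1, -0.3]
gripper_width: 0.173
grasp_force: 29.2
```

jog_arm(moves=[0, 0, 0, 0, 0, 0, 0, 0, 0, 0, 0, 0, 0, 0, 0, 0, 0, 0, 0, 0, 0, 0, 0, 0, 0, 0, 0, 0, 0, 0, 0, 0, 0, 0, 0, 0, 0, 0, 0, 0, 0, 0, 0, 0, 0, 0, 0, 0, 0, 0, 0, 0, 0, 0, 0, 0])

```text
t: 21.42
eef_pos: [0.4897, -0.1794, 0.1602]
tool_rot: [0.0, 0.742, 0.67, 0.0]
contact_force: [-0.3, 0.3, -0.6]
gripper_width: 0.176
grasp_force: 29.2
```

Run:
```python
from fit import *
e=get_obs()['eef_pos'];c=read_camera('wrist'); im=c['color'].astype(int); np.savez('w6.npz',**c); print(e)
g=im.max(2); blue=im[...,0]-im[...,2]
B=np.array([e[0],e[1],e[2]-.0397]); u=proj(c,[B,B+[0,.011,0]]); print('bottom pred',u)
x=int(round(u[1][0])); r0=int(u[1][1])
print('col',x,[(r,g[r,x],blue[r,x]) for r in range(r0-28,r0+8)])
for r in (r0+2,r0+5,r0+9): print(r,' '.join(f'{c0}:{g[r,c0]}/{blue[r,c0]}' for c0 in range(x-36,x+40)))
w=np.array([.4898,-.1809,.09]); print('well pred',proj(c,[w,w+[0,.016,0],w+[.016,0,0],w-[.016,0,0]]))
```

```text
[ 0.48974559 -0.17935244  0.1602241 ]
bottom pred [[278.61147222 237.02364912]
 [276.3769287  216.81907767]]
col 276 [(188, np.int64(85), np.int64(50)), (189, np.int64(85), np.int64(50)), (190, np.int64(85), np.int64(50)), (191, np.int64(86), np.int64(50)), (192, np.int64(86), np.int64(50)), (193, np.int64(86), np.int64(50)), (194, np.int64(85), np.int64(50)), (195, np.int64(86), np.int64(49)), (196, np.int64(81), np.int64(45)), (197, np.int64(77), np.int64(42)), (198, np.int64(77), np.int64(41)), (199, np.int64(83), np.int64(46)), (200, np.int64(166), np.int64(89)), (201, np.int64(197), np.int64(105)), (202, np.int64(197), np.int64(105)), (203, np.int64(196), np.int64(104)), (204, np.int64(195), np.int64(103)), (205, np.int64(195), np.int64(103)), (206, np.int64(195), np.int64(103)), (207, np.int64(195), np.int64(102)), (208, np.int64(195), np.int64(103)), (209, np.int64(194), np.int64(102)), (210, np.int64(195), np.int64(103)), (211, np.int64(195), np.int64(103)), (212, np.int64(195), np.int64(103)), (213, np.int64(195), np.int64(104)), (214, np.int64(195), np.int64(103)), (215, np
[... 2127 characters left out ...]
65 258:77/32 259:77/32 260:77/33 261:71/27 262:58/13 263:51/6 264:51/7 265:50/6 266:50/6 267:50/6 268:49/6 269:49/6 270:48/6 271:48/6 272:48/7 273:48/6 274:47/6 275:46/6 276:47/6 277:47/7 278:46/7 279:46/7 280:45/6 281:46/7 282:46/7 283:46/7 284:45/6 285:45/7 286:45/6 287:46/6 288:45/6 289:45/6 290:46/6 291:45/6 292:45/6 293:48/8 294:61/23 295:74/36 296:73/35 297:73/35 298:78/39 299:111/66 300:129/80 301:129/81 302:131/82 303:131/83 304:143/87 305:185/100 306:179/100 307:177/101 308:177/100 309:178/100 310:177/99 311:177/99 312:177/98 313:177/99 314:177/99 315:175/97
well pred [[279.28810194 221.1188236 ]
 [276.47506223 195.19867819]
 [306.08704249 218.52335232]
 [252.6020214  223.68835467]]
```

jog_arm(moves=[-0.02, -0.03, 0.1, 0, 0, 0, 0, -0.02, -0.02, 0.3, 0, 0, 0, 0, 0, 0, 0.3, 0, 0, 0, 0, 0, 0, 0.3, 0, 0, 0, 0, 0, 0, 0.3, 0, 0, 0, 0, 0, 0, 0.3, 0, 0, 0, 0, 0, 0, 0.3, 0, 0, 0, 0, 0, 0, 0.2, 0, 0, 0, 0])

```text
t: 22.13
eef_pos: [0.4882, -0.1802, 0.1171]
tool_rot: [-0.0, 0.742, 0.67, -0.0]
contact_force: [-0.4, -0.3, 0.6]
gripper_width: 0.172
grasp_force: 29.2
```

jog_arm(moves=[0, 0, 0.1, 0, 0, 0, 0, 0, 0, 0.1, 0, 0, 0, 0, 0, 0, 0.1, 0, 0, 0, 0, 0, 0, 0.1, 0, 0, 0, 0, 0, 0, 0.05, 0, 0, 0, 0, 0, 0, 0.05, 0, 0, 0, 0, 0, 0, 0, 0, 0, 0, 0, 0, 0, 0, 0, 0, 0, 0])

```text
t: 22.8
eef_pos: [0.4886, -0.1803, 0.1081]
tool_rot: [0.0, 0.742, 0.67, 0.0]
contact_force: [0.3, 0.2, -0.1]
gripper_width: 0.175
grasp_force: 29.2
```

jog_arm(moves=[0, 0, 0.05, 0, 0, 0, 0, 0, 0, 0.05, 0, 0, 0, 0, 0, 0, 0.04, 0, 0, 0, 0, 0, 0, 0.02, 0, 0, 0, 0, 0, 0, 0, 0, 0, 0, 0, 0, 0, 0, 0, 0, 0, 0, 0, 0, 0, 0, 0, 0, 0, 0, 0, 0, 0, 0, 0, 0])

```text
t: 23.47
eef_pos: [0.4889, -0.1806, 0.1056]
tool_rot: [0.0, 0.742, 0.67, 0.0]
contact_force: [-1.3, 0.4, 8.2]
gripper_width: 0.172
grasp_force: 30.1
```

jog_arm(moves=[0, 0, 0, 0, 0, 0, 0.25, 0, 0, 0, 0, 0, 0, 0.35, 0, 0, 0, 0, 0, 0, 0.4, 0, 0, 0, 0, 0, 0, 0.4, 0, 0, -0.3, 0, 0, 0, 0.4, 0, 0, -0.6, 0, 0, 0, 0.4, 0, 0, -0.8, 0, 0, 0, 0.4, 0, 0, -0.8, 0, 0, 0, 0.4])

```text
t: 24.13
eef_pos: [0.4884, -0.1805, 0.1562]
tool_rot: [-0.0, 0.742, 0.67, -0.0]
contact_force: [-0.8, -0.1, 0.3]
gripper_width: 0.401
grasp_force: 0.0
```

jog_arm(moves=[0, 0, -0.8, 0, 0, 0, 0.4, 0, 0, -0.8, 0, 0, 0, 0.4, 0, 0, -0.8, 0, 0, 0, 0.4, 0.4, 0, -0.4, 0, 0, 0, 0.42, 0.6, 0, 0, 0, 0, 0, 0.42, 0.9, 0, 0, 0, 0, 0, 0.42, 0.9, 0, 0, 0, 0, 0, 0.42, 0.9, 0, 0, 0, 0, 0, 0.42])

```text
t: 24.8
eef_pos: [0.4962, -0.1063, 0.2121]
tool_rot: [0.0, 0.743, 0.67, 0.001]
contact_force: [0.4, -0.2, -0.8]
gripper_width: 0.422
grasp_force: 0.0
```

```bash
python3 plan.py .463 .2715 .2 -.104 24 .42
```

```text
at [ 0.4962 -0.1063  0.2121] yaw -0.1029 tilt 0.0012 grip 0.422 t 24.8
[0.78, -0.15, 0.03, 0, 0, 0, 0.42, 0.78, -0.15, 0.03, 0, 0, 0, 0.42, 0.78, -0.15, 0.02, 0, 0, 0, 0.42, 0.78, -0.15, 0.03, 0, 0, 0, 0.42, 0.77, -0.15, 0.02, 0, 0, 0, 0.42, 0.78, -0.15, 0.03, 0, 0, 0, 0.42, 0.77, -0.15, 0.02, 0, 0, 0, 0.42, 0.78, -0.15, 0.03, 0, 0, 0, 0.42]
[0.77, -0.15, 0.02, 0, 0, 0, 0.42, 0.78, -0.15, 0.03, 0, 0, 0, 0.42, 0.77, -0.15, 0.02, 0, 0, 0, 0.42, 0.78, -0.15, 0.03, 0, 0, 0, 0.42, 0.77, -0.15, 0.02, 0, 0, 0, 0.42, 0.78, -0.15, 0.03, 0, 0, 0, 0.42, 0.77, -0.15, 0.02, 0, 0, 0, 0.42, 0.78, -0.15, 0.03, 0, 0, 0, 0.42]
[0.77, -0.15, 0.02, 0, 0, 0, 0.42, 0.78, -0.15, 0.03, 0, 0, 0, 0.42, 0.77, -0.15, 0.02, 0, 0, 0, 0.42, 0.78, -0.15, 0.03, 0, 0, 0, 0.42, 0.77, -0.15, 0.02, 0, 0, 0, 0.42, 0.78, -0.15, 0.03, 0, 0, 0, 0.42, 0.77, -0.15, 0.02, 0, 0, 0, 0.42, 0.78, -0.14, 0.03, 0, 0, 0, 0.42]
```

jog_arm(moves=[0.78, -0.15, 0.03, 0, 0, 0, 0.42, 0.78, -0.15, 0.03, 0, 0, 0, 0.42, 0.78, -0.15, 0.02, 0, 0, 0, 0.42, 0.78, -0.15, 0.03, 0, 0, 0, 0.42, 0.77, -0.15, 0.02, 0, 0, 0, 0.42, 0.78, -0.15, 0.03, 0, 0, 0, 0.42, 0.77, -0.15, 0.02, 0, 0, 0, 0.42, 0.78, -0.15, 0.03, 0, 0, 0, 0.42])

```text
t: 25.47
eef_pos: [0.485, 0.02, 0.2078]
tool_rot: [0.0, 0.742, 0.67, 0.0]
contact_force: [0.3, -0.6, 0.1]
gripper_width: 0.425
grasp_force: 0.0
```

jog_arm(moves=[0.77, -0.15, 0.02, 0, 0, 0, 0.42, 0.78, -0.15, 0.03, 0, 0, 0, 0.42, 0.77, -0.15, 0.02, 0, 0, 0, 0.42, 0.78, -0.15, 0.03, 0, 0, 0, 0.42, 0.77, -0.15, 0.02, 0, 0, 0, 0.42, 0.78, -0.15, 0.03, 0, 0, 0, 0.42, 0.77, -0.15, 0.02, 0, 0, 0, 0.42, 0.78, -0.15, 0.03, 0, 0, 0, 0.42])

```text
t: 26.13
eef_pos: [0.4738, 0.1458, 0.2038]
tool_rot: [0.0, 0.742, 0.67, 0.001]
contact_force: [0.7, 0.3, 0.1]
gripper_width: 0.417
grasp_force: 0.0
```

jog_arm(moves=[0.77, -0.15, 0.02, 0, 0, 0, 0.42, 0.78, -0.15, 0.03, 0, 0, 0, 0.42, 0.77, -0.15, 0.02, 0, 0, 0, 0.42, 0.78, -0.15, 0.03, 0, 0, 0, 0.42, 0.77, -0.15, 0.02, 0, 0, 0, 0.42, 0.78, -0.15, 0.03, 0, 0, 0, 0.42, 0.77, -0.15, 0.02, 0, 0, 0, 0.42, 0.4, -0.08, 0.03, 0, 0, 0, 0.42])

```text
t: 26.8
eef_pos: [0.4629, 0.2657, 0.1995]
tool_rot: [-0.0, 0.742, 0.671, 0.001]
contact_force: [-1.0, 1.4, -0.5]
gripper_width: 0.42
grasp_force: 0.0
```

jog_arm(moves=[0.2, -0.04, 0.56, 0, 0, 0, 0.42, 0.1, -0.02, 0.6, 0, 0, 0, 0.42, 0, 0, 0.6, 0, 0, 0, 0.42, 0, 0, 0.6, 0, 0, 0, 0.42, 0, 0, 0.6, 0, 0, 0, 0.42, 0, 0, 0.6, 0, 0, 0, 0.42, 0, 0, 0.4, 0, 0, 0, 0.42, 0, 0, 0.2, 0, 0, 0, 0.42])

```text
t: 27.47
eef_pos: [0.4617, 0.2679, 0.1136]
tool_rot: [0.0, 0.743, 0.67, -0.002]
contact_force: [-0.2, -0.1, -0.0]
gripper_width: 0.419
grasp_force: 0.0
```

```bash
python3 - <<'E'
from h import *
o=get_obs();c=read_camera('wrist'); im=c['color'].astype(int); print(o['eef_pos'],o['gripper_width'])
m=((im[...,2]-im[...,1])>60).astype(np.uint8); n,l,st,ce=cv2.connectedComponentsWithStats(m); i=1+st[1:,4].argmax(); print(st[i],ce[i])
x,y,w,h,_=st[i]; print('tophalf', unproj(c,[ce[i],(x+w/2,y+h-w/2),(x+w/2,y+w/2)],[.04,.045,.036]).round(4))
E
python3 plan.py .463 .2715 .017 -.104 8 .42|head -1
```

```text
[0.46170023 0.26789067 0.11357528] 0.41946917640689607
[267 197  27  25 506] [280.3458498  209.26284585]
tophalf [[0.4629 0.2724 0.04  ]
 [0.4632 0.2744 0.045 ]
 [0.4627 0.2704 0.036 ]]
at [0.4617 0.2681 0.1136] yaw -0.1031 tilt 0.0032 grip 0.418 t 27.5167
```

jog_arm(moves=[0.11, 0.02, 0.2, 0, 0, 0, 0.42, 0.11, 0.02, 0.5, 0, 0, 0, 0.42, 0, 0, 0.7, 0, 0, 0, 0.42, 0, 0, 0.8, 0, 0, 0, 0.42, 0, 0, 0.8, 0, 0, 0, 0.42, 0, 0, 0.8, 0, 0, 0, 0.42, 0, 0, 0.6, 0, 0, 0, 0.42, 0, 0, 0.35, 0, 0, 0, 0.42])

```text
t: 28.18
eef_pos: [0.4632, 0.2737, 0.019]
tool_rot: [-0.0, 0.742, 0.67, -0.001]
contact_force: [-1.0, 0.1, -0.0]
gripper_width: 0.424
grasp_force: 0.0
```

jog_arm(moves=[0, 0, 0, 0, 0, 0, 0.42, 0, 0, 0, 0, 0, 0, 0.3, 0, 0, 0, 0, 0, 0, 0.15, 0, 0, 0, 0, 0, 0, 0, 0, 0, 0, 0, 0, 0, 0, 0, 0, 0, 0, 0, 0, 0, 0, 0, 0, 0, 0, 0, 0, 0, 0, 0, 0, 0, 0, 0])

```text
t: 28.85
eef_pos: [0.464, 0.2741, 0.0209]
tool_rot: [-0.0, 0.742, 0.67, 0.0]
contact_force: [-0.1, 0.7, 3.8]
gripper_width: 0.239
grasp_force: 29.7
```

```bash
python3 plan.py .463 .272 .21 -.104 8 0 ; python3 plan.py .496 -.102 .22 -.104 24 0 |tail -1
python3 - <<'E'
from fit import *
t=read_camera('top'); t0=dict(np.load('t1.npz'))
# shallow right: compare its look with other seated caps
for n,u in (('mid',(349,242)),('right',(366,243)),('left',(331,239))): print(n,t['color'][u[1]-3:u[1]+4:2,u[0]-4:u[0]+5:2].max(2).tolist(), t0['color'][u[1],u[0]])
E
```

```text
at [0.464  0.2741 0.0209] yaw -0.1021 tilt 0.0009 grip 0.239 t 28.85
[-0.01, 0, -1.18, 0, 0, 0, 0, -0.01, 0, -1.18, 0, 0, 0, 0, -0.01, -0.01, -1.18, 0, 0, 0, 0, -0.01, 0, -1.18, 0, 0, 0, 0, -0.02, -0.01, -1.18, 0, 0, 0, 0, -0.01, 0, -1.18, 0, 0, 0, 0, -0.02, -0.01, -1.19, 0, 0, 0, 0, -0.01, 0, -1.18, 0, 0, 0, 0]
[-0.78, 0.15, -0.42, 0, 0, 0, 0, -0.77, 0.14, -0.41, 0, 0, 0, 0, -0.78, 0.15, -0.42, 0, 0, 0, 0, -0.77, 0.14, -0.41, 0, 0, 0, 0, -0.78, 0.15, -0.42, 0, 0, 0, 0, -0.77, 0.14, -0.41, 0, 0, 0, 0, -0.78, 0.15, -0.42, 0, 0, 0, 0, -0.77, 0.14, -0.41, 0, 0, 0, 0]
mid [[47, 50, 63, 65, 89], [47, 55, 66, 63, 71], [50, 47, 62, 61, 72], [50, 57, 54, 61, 96]] [65 63 64]
right [[63, 58, 57, 56, 103], [46, 46, 61, 61, 66], [48, 46, 63, 66, 64], [50, 47, 56, 62, 73]] [146  99  68]
left [[164, 171, 172, 86, 93], [171, 171, 172, 154, 81], [172, 172, 173, 128, 85], [169, 172, 163, 92, 82]] [172 118  79]
```

jog_arm(moves=[0, 0, -0.3, 0, 0, 0, 0, 0, 0, -0.8, 0, 0, 0, 0, 0, 0, -1, 0, 0, 0, 0, 0, 0, -1, 0, 0, 0, 0, 0, 0, -1, 0, 0, 0, 0, 0, 0, -1, 0, 0, 0, 0, 0, 0, -1, 0, 0, 0, 0, 0, 0, -1, 0, 0, 0, 0])

```text
t: 29.57
eef_pos: [0.4634, 0.2734, 0.1637]
tool_rot: [-0.0, 0.742, 0.67, -0.0]
contact_force: [-0.8, -0.2, -0.5]
gripper_width: 0.239
grasp_force: 29.4
```

jog_arm(moves=[0, 0, -1, 0, 0, 0, 0, 0, 0, -0.8, 0, 0, 0, 0, 0, 0, -0.4, 0, 0, 0, 0, -0.3, 0.05, 0, 0, 0, 0, 0, -0.6, 0.1, 0, 0, 0, 0, 0, -0.8, 0.15, 0, 0, 0, 0, 0, -0.8, 0.15, 0, 0, 0, 0, 0, -0.8, 0.15, 0, 0, 0, 0, 0])

```text
t: 30.23
eef_pos: [0.4682, 0.2038, 0.2052]
tool_rot: [0.0, 0.743, 0.67, -0.001]
contact_force: [0.3, -0.1, -1.8]
gripper_width: 0.238
grasp_force: 29.4
```

```bash
python3 plan.py .4965 -.102 .2 -.104 16 0
```

```text
at [0.4682 0.2038 0.2052] yaw -0.1035 tilt 0.0028 grip 0.238 t 30.2333
[-0.94, 0.19, 0.02, 0, 0, 0, 0, -0.94, 0.19, 0.02, 0, 0, 0, 0, -0.94, 0.19, 0.02, 0, 0, 0, 0, -0.94, 0.19, 0.02, 0, 0, 0, 0, -0.94, 0.19, 0.02, 0, 0, 0, 0, -0.94, 0.19, 0.02, 0, 0, 0, 0, -0.94, 0.18, 0.02, 0, 0, 0, 0, -0.94, 0.19, 0.02, 0, 0, 0, 0]
[-0.94, 0.18, 0.02, 0, 0, 0, 0, -0.94, 0.19, 0.02, 0, 0, 0, 0, -0.94, 0.18, 0.01, 0, 0, 0, 0, -0.94, 0.19, 0.02, 0, 0, 0, 0, -0.95, 0.18, 0.01, 0, 0, 0, 0, -0.94, 0.19, 0.02, 0, 0, 0, 0, -0.95, 0.18, 0.01, 0, 0, 0, 0, -0.94, 0.19, 0.02, 0, 0, 0, 0]
```

jog_arm(moves=[-0.94, 0.19, 0, 0, 0, 0, 0, -0.94, 0.19, 0, 0, 0, 0, 0, -0.94, 0.19, 0, 0, 0, 0, 0, -0.94, 0.19, 0, 0, 0, 0, 0, -0.94, 0.19, 0, 0, 0, 0, 0, -0.94, 0.19, 0, 0, 0, 0, 0, -0.94, 0.18, 0, 0, 0, 0, 0, -0.94, 0.19, 0, 0, 0, 0, 0])

```text
t: 30.9
eef_pos: [0.4822, 0.0511, 0.2053]
tool_rot: [-0.0, 0.743, 0.669, -0.001]
contact_force: [-0.5, 0.1, 0.4]
gripper_width: 0.24
grasp_force: 29.4
```

jog_arm(moves=[-0.94, 0.18, 0, 0, 0, 0, 0, -0.94, 0.19, 0, 0, 0, 0, 0, -0.94, 0.18, 0, 0, 0, 0, 0, -0.94, 0.19, 0, 0, 0, 0, 0, -0.94, 0.18, 0, 0, 0, 0, 0, -0.94, 0.19, 0, 0, 0, 0, 0, -0.94, 0.18, 0, 0, 0, 0, 0, -0.8, 0.18, 0, 0, 0, 0, 0])

```text
t: 31.57
eef_pos: [0.4957, -0.0988, 0.2053]
tool_rot: [-0.001, 0.743, 0.669, -0.001]
contact_force: [0.5, 0.2, -0.8]
gripper_width: 0.24
grasp_force: 29.4
```

jog_arm(moves=[0, 0, 0.3, 0, 0, 0, 0, 0, 0, 0.4, 0, 0, 0, 0, 0, 0, 0.4, 0, 0, 0, 0, 0, 0, 0.4, 0, 0, 0, 0, 0, 0, 0.3, 0, 0, 0, 0, 0, 0, 0.2, 0, 0, 0, 0, 0, 0, 0, 0, 0, 0, 0, 0, 0, 0, 0, 0, 0, 0])

```text
t: 32.23
eef_pos: [0.4978, -0.0954, 0.1663]
tool_rot: [-0.0, 0.742, 0.67, -0.0]
contact_force: [0.2, -0.1, -0.4]
gripper_width: 0.237
grasp_force: 29.4
```

jog_arm(moves=[0, 0, 0, 0, 0, 0, 0, 0, 0, 0, 0, 0, 0, 0, 0, 0, 0, 0, 0, 0, 0, 0, 0, 0, 0, 0, 0, 0, 0, 0, 0, 0, 0, 0, 0, 0, 0, 0, 0, 0, 0, 0, 0, 0, 0, 0, 0, 0, 0, 0, 0, 0, 0, 0, 0, 0])

```text
t: 32.9
eef_pos: [0.4978, -0.0956, 0.1665]
tool_rot: [-0.0, 0.742, 0.67, -0.0]
contact_force: [0.2, 0.0, -0.4]
gripper_width: 0.237
grasp_force: 29.4
```

```bash
cat > chk.py <<'E'
from fit import *
e=get_obs()['eef_pos'];c=read_camera('wrist'); im=c['color'].astype(int); print(e)
g=im.max(2); blue=im[...,0]-im[...,2]
B=np.array([e[0],e[1],e[2]-.0169]); u=proj(c,[B,B+[0,.011,0],B+[0,.011,.03]]); print('bottom pred',u.round(1).tolist())
w=np.array([.4971,-.1016,.09]); v=proj(c,[w,w+[0,.016,0],w+[.016,0,0],w-[.016,0,0]]); print('well pred',v.round(1).tolist())
x=int(round(v[1][0])); print('col',x,[(r,int(g[r,x]),int(blue[r,x])) for r in range(int(v[1][1])-8,int(u[1][1])+8)])
for r in (int(v[0][1]),int(v[0][1])-10,int(u[1][1])+3,int(u[1][1])+7): print(r,' '.join(f'{k}:{g[r,k]}/{blue[r,k]}' for k in range(int(v[3][0])-10,int(v[2][0])+11)))
E
python3 chk.py
```

```text
[ 0.49782838 -0.09563717  0.16648663]
bottom pred [[278.3, 254.8], [275.8, 232.3], [274.7, 260.1]]
well pred [[278.8, 224.8], [276.1, 199.8], [304.8, 222.3], [253.0, 227.3]]
col 276 [(191, 91, 46), (192, 91, 46), (193, 91, 45), (194, 91, 46), (195, 92, 46), (196, 92, 46), (197, 92, 46), (198, 91, 46), (199, 92, 47), (200, 87, 42), (201, 121, 72), (202, 138, 85), (203, 157, 91), (204, 190, 101), (205, 201, 103), (206, 201, 103), (207, 201, 104), (208, 201, 104), (209, 202, 104), (210, 201, 104), (211, 201, 104), (212, 202, 104), (213, 202, 105), (214, 202, 106), (215, 201, 104), (216, 202, 105), (217, 201, 104), (218, 201, 104), (219, 200, 104), (220, 201, 104), (221, 201, 105), (222, 146, 76), (223, 91, 46), (224, 92, 46), (225, 92, 46), (226, 91, 45), (227, 92, 45), (228, 91, 45), (229, 91, 44), (230, 91, 45), (231, 84, 40), (232, 80, 37), (233, 80, 36), (234, 102, 1), (235, 119, -6), (236, 117, -5), (237, 119, -6), (238, 118, -5), (239, 119, -6)]
224 242:202/100 243:202/100 244:203/101 245:202/101 246:201/100 247:202/101 248:202/101 249:201/101 250:201/101 251:202/102 252:201/102 2
[... 2463 characters left out ...]
2 253:201/102 254:201/101 255:201/101 256:201/102 257:201/102 258:188/97 259:148/80 260:121/67 261:120/66 262:120/67 263:120/66 264:115/43 265:113/8 266:122/-6 267:121/-5 268:120/-6 269:120/-6 270:118/-5 271:118/-5 272:119/-7 273:119/-5 274:119/-6 275:120/-7 276:119/-6 277:119/-5 278:121/-6 279:120/-6 280:120/-5 281:120/-6 282:120/-6 283:120/-6 284:121/-6 285:120/-5 286:120/-6 287:120/-6 288:121/-7 289:120/-6 290:119/-6 291:119/-6 292:120/-6 293:119/-6 294:118/-4 295:112/1 296:116/16 297:121/52 298:130/77 299:143/84 300:181/100 301:191/103 302:190/103 303:190/103 304:189/102 305:189/102 306:183/94 307:185/102 308:185/101 309:185/101 310:185/102 311:184/100 312:184/100 313:184/102 314:183/100
```

jog_arm(moves=[-0.09, -0.02, 0.1, 0, 0, 0, 0, -0.09, -0.02, 0.3, 0, 0, 0, 0, -0.09, -0.02, 0.4, 0, 0, 0, 0, 0, 0, 0.4, 0, 0, 0, 0, 0, 0, 0.4, 0, 0, 0, 0, 0, 0, 0.3, 0, 0, 0, 0, 0, 0, 0.3, 0, 0, 0, 0, 0, 0, 0.2, 0, 0, 0, 0])

```text
t: 33.62
eef_pos: [0.4958, -0.1008, 0.1175]
tool_rot: [-0.0, 0.742, 0.67, -0.0]
contact_force: [-0.0, -0.6, -1.3]
gripper_width: 0.24
grasp_force: 29.4
```

jog_arm(moves=[0, 0, 0, 0, 0, 0, 0, 0, 0, 0, 0, 0, 0, 0, 0, 0, 0, 0, 0, 0, 0, 0, 0, 0, 0, 0, 0, 0, 0, 0, 0, 0, 0, 0, 0, 0, 0, 0, 0, 0, 0, 0, 0, 0, 0, 0, 0, 0, 0, 0, 0, 0, 0, 0, 0, 0])

```text
t: 34.28
eef_pos: [0.4962, -0.1009, 0.1186]
tool_rot: [0.0, 0.742, 0.67, 0.0]
contact_force: [0.2, -0.3, -0.7]
gripper_width: 0.24
grasp_force: 29.4
```

```bash
python3 chk.py
python3 - <<'E'
from h import *
t=read_camera('top'); a=dict(np.load('t1.npz'))
d=cv2.absdiff(t['color'],a['color']).max(2); print('timer diff',d[135:165,190:225].max(),'rack diff mean',d[190:295,240:285].mean())
E
```

```text
[ 0.49617384 -0.10086038  0.11862328]
bottom pred [[278.4, 254.8], [275.8, 232.4], [274.8, 260.1]]
well pred [[280.6, 246.4], [277.1, 215.3], [313.2, 243.3], [248.1, 249.4]]
col 277 [(207, 85, 48), (208, 84, 48), (209, 85, 48), (210, 86, 48), (211, 85, 48), (212, 85, 47), (213, 86, 48), (214, 85, 48), (215, 83, 46), (216, 78, 42), (217, 76, 40), (218, 76, 41), (219, 79, 43), (220, 84, 47), (221, 85, 47), (222, 85, 49), (223, 86, 48), (224, 86, 48), (225, 86, 47), (226, 85, 48), (227, 86, 48), (228, 86, 48), (229, 86, 48), (230, 168, 91), (231, 198, 106), (232, 198, 106), (233, 197, 105), (234, 148, 40), (235, 116, -7), (236, 118, -8), (237, 117, -7), (238, 118, -8), (239, 119, -8)]
246 238:200/101 239:200/101 240:200/101 241:200/101 242:200/102 243:200/103 244:200/102 245:200/102 246:200/103 247:200/103 248:181/96 249:124/71 250:123/71 251:123/71 252:123/71 253:124/72 254:122/72 255:97/50 256:74/31 257:74/31 258:75/26 259:104/-2 260:118/-7 261:119/-7 262:120/-7 263:120/-8 264:120/-9 265:119/-7 266:120/-8 267:121/-8 268:121/-9 269:121/-9 270:122/-8 271:122/-9 272:122/-8 273:123/-8 274
[... 2612 characters left out ...]
/44 262:87/45 263:87/44 264:93/27 265:106/2 266:121/-8 267:120/-7 268:119/-7 269:119/-8 270:118/-8 271:117/-8 272:117/-8 273:118/-7 274:118/-8 275:118/-8 276:119/-8 277:119/-8 278:119/-8 279:119/-7 280:119/-7 281:120/-8 282:120/-8 283:120/-9 284:120/-9 285:120/-8 286:120/-9 287:120/-9 288:119/-8 289:119/-8 290:119/-9 291:118/-8 292:118/-8 293:118/-8 294:117/-7 295:108/-2 296:102/5 297:90/31 298:85/46 299:85/47 300:85/46 301:85/46 302:77/38 303:72/34 304:72/35 305:75/38 306:77/39 307:80/41 308:81/41 309:81/41 310:81/41 311:80/40 312:80/40 313:85/44 314:86/44 315:86/45 316:86/43 317:86/43 318:86/43 319:87/43 320:86/42 321:87/44 322:87/42 323:87/42
timer diff 5 rack diff mean 19.705820105820106
```

The wrist measurement puts the white vial within about 1 mm of the empty well's centre and about 11.7 mm above its mouth. The arm is still, so I'm handing in.

```bash
python3 -c "
from station import *
print(hand_in())"
```

```text
the job is handed in; nothing more can be done
None
```

I handed the job in at about 34 s of the 72 s limit, and no verdict came back. The tall amber vial is in the free deep well and the short one is in the right shallow well. The white vial is still in the gripper, by camera about 12 mm above the left shallow well and within about 1 mm of its centre.

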